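# Start the bench extraction for solvent swabbing

## Robot

A 6-joint arm with a two-finger parallel gripper is mounted at the origin on a cart in front of the work surface, level with it; the furniture and walls round the work are solid. World frame = base frame: x ahead of the robot, y to its left, z up, the work surface at z = 0. Lengths are in m, angles in degrees, forces in N, time in s.
With the tool pointing down it reaches from about 0.35 to 0.875 m from the base axis. Payload 4.2 kg.
Tool frame: the origin (TCP) lies midway between the tips of the shut fingers; the grasp point (between the pads) lies 19 mm behind it; z points along the fingers, y is the direction in which the jaws open and shut (so a half turn about z gives the same grasp; the last joint's range is limited). The gripper opens to 87 mm and grips with 3 to 60 N. Pads are 19 mm wide; open, the fingers measure 117 mm over their backs; the gripper's body (75 mm by 190 mm) begins 51 mm behind the grasp point.
Start: joints at [-54.683, 22.042, 0.453, 0, -68.411, -14.817], TCP at [0.219, -0.585, 0.2] pointing down, gripper open.
Joint ranges: [-179.83, 179.83], [-69.29, 118.12], [-61.27, 80.66], [-181.25, 117.63], [-171.15, -9.14], [-177.46, 177.46]. Speed limits (degrees/s): [159.86, 159.86, 180, 180, 180, 180].

## Interface

Orientations are given as a 3x3 rotation matrix whose columns are the frame's x, y, z axes.
In Python, from station import sense, capture, finish_job gives the robot as it stands. The module is installed in compiled form; this text tells all that it offers.
- The arm moves only by the shell command python3 -m jog 'ROWS' [OPENING]. ROWS is JSON, a list of rows, each a list of 6 numbers: the shift along the tool's x, y, z in cm, then the turn, a rotation vector about the tool's x, y, z in degrees. In form: [[dx, dy, dz, wx, wy, wz], ...]. A call has exactly 5 rows; each row shifts and turns the commanded pose from where the row before left it, along the tool's axes as they then stand; what a row does not reach is not made up. A row lasts 1/12 s, in which the tool goes at most 41.7 mm and 7.16 degrees, less where a joint would pass 70% of its speed; a pose out of reach is approached as far as the arm can. A call is refused whole if a number of a shift passes 4.17 or a number of a turn 7.16, either way. A call with a gripper value outside its range is refused whole. OPENING is the finger opening in cm, from 0 to 8.7, set as the call begins (- or left out, the last holds). The fingers move at their own pace and stop on an object; the grip force is fixed at half the most. Time passes only in rows, so rows that do not move let the fingers close, or fill a call up. It gives the time, the measured TCP pose, the force and the opening at its end, in the units of the state.
- sense(): the state, without advancing time (a new reading comes with each control period).
- capture(name): name is "side" or "top"; returns a dict with "frame" (384x512x3 uint8, red, green, blue), "fx", "fy", "cx", "cy" (pixels), "world_to_cam" (4x4, takes a point from world to camera coordinates). Camera axes: x right, y up, looking along -z (the intrinsics and any distortion apply to the point x, -y, -z); pixel columns grow to the right and rows downward; lengths in m; the calibration is good to about 2 mm. A picture is of the moment at which its call begins. There is no depth.
- finish_job(): hands the job in, once; it reports no verdict.
The state is a dict: "time_s": time; "joints": joint angles; "joint_velocities": joint speeds; "effort": joint torques, N m; "tcp_pos": TCP position; "ee_rot": TCP orientation; "wrist_force": force on the tool from outside, world axes, zero at the start; "moment": the same for the moment, N m; "gripper_width": opening from 0.0 (shut) to 1.0 (fully open).
Only numpy, scipy, OpenCV 4.12 (cv2) and the standard library are available. Lean on these libraries where they do the work, as an engineer would, in place of code of your own. Each camera call takes 0.05 s, during which the arm holds its last target.

## Task

Start the fume extraction for solvent cleaning: with a fingertip push the red-knobbed damper lever on top of the duct round to its stop, so that it points along the duct at the fan unit (open), and then turn the knob of the fan controller clockwise, click by click, to speed 3 (the mark with three dots). The fan must not reach speed 3 before the damper is open, and never go past it to speed 4, which would draw up loose flakes. Only push with the fingers: pick nothing up, and leave the dish, bottle, jar, tweezers and scalpel where they are.

Things in the scene. Friction and masses are not known exactly. Their poses are not given: they have to be found in the camera images.
- extractor: Bench fume extractor, fixed: round aluminium hood (144 mm across, mouth to the robot), level duct 80 mm thick with its axis 88 mm above the worktop, white fan unit (190 x 230 x 205 mm) behind. Origin on the worktop under the damper spindle; x runs along the duct from hood (mouth at x = -124 mm) to fan unit (front at x = +150 mm), z up.
- damper_spindle (a point): The damper spindle, the vertical axis on which the damper lever turns, at the underside of the lever, 140 mm above the worktop on top of the duct. Directions as extractor.
- damper_knob (a point): Centre of the upright red knob at the damper lever's end: a cylinder 16 mm thick, its side free from 147 to 175 mm above the worktop (this point: 160 mm), its axis 75 mm from the spindle. The lever under it is a bar 14 mm wide and 4 mm thick, 142 to 146 mm above the worktop.
- damper_lever (a joint): Turn of the damper lever in rad, anticlockwise as seen from above. 0 = shut: the lever points across the duct, to the extractor's -y side (the robot's right). 1.57 = open: it points along the duct to the fan unit (the extractor's +x), where it meets a stop. Stiff by friction: about 1.2 N at the knob turns it, and it stays where it is left.
- fan_controller: Fan controller: a grey desk enclosure, fixed, 150 mm deep, 130 mm wide, 48 mm high at the front and 88 mm at the back, with a black panel on its sloping top. Origin at its underside; its front (low side) looks along its -x, y to the left, z up. The top rises towards +x by 15 degrees, so it faces up and towards the front.
- knob_axis (a point): On the axis of the speed knob, 18 mm out from the panel, half-way up the bar; the axis leaves the panel in controller direction (-0.259, 0, 0.966). The knob: grey skirt 47 mm across (7 mm high), black hub 32 mm across (to 13 mm), black bar 14 mm wide from 7 to 29 mm out from the panel; its nose (10 mm wide, white line on it) ends 30 mm, its tail 18 mm from the axis.
- knob_nose (a point): The nose end of the knob's bar, half-way up, 29 mm from the axis. Seen from knob_axis it shows where the knob points.
- speed_knob (a joint): Turn of the speed knob, rad, clockwise seen from above. Six clicks 36 degrees (0.628) apart: 0 = off (nose to the left, ring mark), speed n at 0.628 n (mark of n dots), speed 3 at 1.885, 5 at 3.14 (nose right, stop). 3 to 8 N on the bar near its nose push it out of a click; some 25 degrees on it jumps to the next by itself. Starts off or at speed 1 or 2.
- swab_dish: Closed glass petri dish with swabs, 69 mm across, 17 mm high, loose, on the worktop before the hood. Origin at its underside.
- solvent_bottle: Amber glass bottle with white cap, 48 mm thick, 92 mm high, loose. Origin at its underside.
- swab_jar: Open glass jar of bamboo swabs, 111 mm across, 101 mm high, loose. Origin at its underside.
- tweezers: Steel tweezers 122 mm long, lying loose. Origin at the middle of their underside.
- scalpel: Scalpel 159 mm long, lying loose. Origin at the middle of its underside.

How it is judged:
By the outcome, as a careful person would: the job done as asked, in the order asked, and still so for the second after the job is handed in, with the robot touching nothing.
It also fails if it takes over 64 s, if anything falls off the work surface, if the arm or the gripper's body presses on something with over 40 N, if the wrist force passes 120 N, or if a joint passes its speed limit or range.

## Working session

There is one attempt and no reset: what is moved stays moved. The work goes in short steps, Python scripts to look and compute and a shell command to move; the robot and the scene stay as the last step left them, time stands still between calls to the robot, and variables do not carry over. Pictures are saved under pics/ and viewed, and the job is handed in when it is done.

```bash
mkdir -p pics; ls; cat > h.py <<'E'
import numpy as np, cv2
from station import sense, capture, finish_job
def snap(tag):
    out={}
    for n in ("side","top"):
        c=capture(n); out[n]=c
        cv2.imwrite(f"pics/{n}_{tag}.png",c["frame"][:,:,::-1])
        np.savez(f"pics/{n}_{tag}.npz",**c)
    return out
def ray(c,u,v):
    T=np.array(c["world_to_cam"]);R=T[:3,:3];t=T[:3,3]
    d=np.array([(u-c["cx"])/c["fx"],-(v-c["cy"])/c["fy"],-1.0])
    return -R.T@t, R.T@d/np.linalg.norm(d)
def onz(c,u,v,z):
    o,d=ray(c,u,v); return o+d*(z-o[2])/d[2]
def proj(c,p):
    T=np.array(c["world_to_cam"]);q=T[:3,:3]@np.array(p)+T[:3,3]
    return np.array([c["cx"]+c["fx"]*q[0]/-q[2], c["cy"]+c["fy"]*(-q[1])/-q[2]])
def tri(c1,p1,c2,p2):
    o1,d1=ray(c1,*p1);o2,d2=ray(c2,*p2)
    A=np.stack([d1,-d2],1);s=np.linalg.lstsq(A,o2-o1,rcond=None)[0]
    a=o1+s[0]*d1;b=o2+s[1]*d2
    return (a+b)/2,np.linalg.norm(a-b)
E
python3 - <<'E'
from h import *
np.set_printoptions(precision=4,suppress=True)
o=snap("0")
for n,c in o.items():
    print(n,{k:(v if np.isscalar(v) else np.array(v)) for k,v in c.items() if k!="frame"}); print(ray(c,c["cx"],c["cy"]))
print(sense())
E
```

```text
pics
side {'fx': 376.6787975401993, 'fy': 376.6787975401993, 'cx': 254.11936476271944, 'cy': 191.0278906241731, 'world_to_cam': array([[-0.8818, -0.4714,  0.0117,  0.458 ],
       [ 0.3293, -0.5978,  0.7309, -0.2623],
       [-0.3376,  0.6484,  0.6823, -0.803 ],
       [ 0.    ,  0.    ,  0.    ,  1.    ]])}
(array([0.2192, 0.5798, 0.7343]), array([ 0.3376, -0.6484, -0.6823]))
top {'fx': 349.8423241614509, 'fy': 349.8423241614509, 'cx': 254.0412991646841, 'cy': 194.57778599692531, 'world_to_cam': array([[-0.0207, -0.9998,  0.0012, -0.0024],
       [ 0.9939, -0.0204,  0.1081, -0.5326],
       [-0.108 ,  0.0034,  0.9941, -0.9125],
       [ 0.    ,  0.    ,  0.    ,  1.    ]])}
(array([ 0.4307, -0.0102,  0.9648]), array([ 0.108 , -0.0034, -0.9941]))
{'time_s': 0.1, 'joints': array([-54.6827,  22.0873,   0.3887,  -0.0233, -68.4106, -14.8154]), 'joint_velocities': array([-0.0092, -0.0806,  0.2797,  0.0648, -0.0262,  0.0272]), 'effort': array([ -0.0002, -39.1689,  18.7934,   4.2319,   0.0135,  -0.0001]), 'tcp_pos': array([ 0.2187, -0.5849,  0.1995]), 'ee_rot': array([[-0.9367, -0.3501, -0.0008],
       [-0.3501,  0.9367,  0.0018],
       [ 0.0001,  0.0019, -1.    ]]), 'wrist_force': array([-0.2425, -0.5809, -0.868 ]), 'moment': array([0.0028, 0.0083, 0.0131]), 'gripper_width': 1.0008146090109562}
```

View pics/top_0.png

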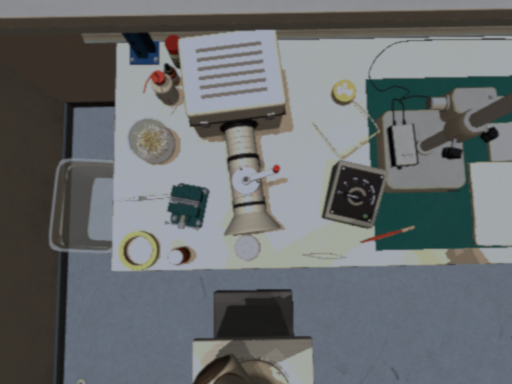

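View pics/side_0.png

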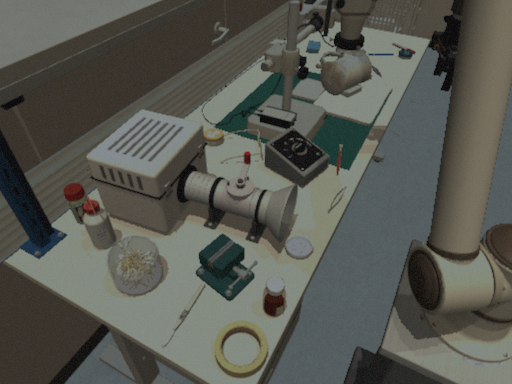

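```bash
python3 - <<'E'
import cv2,numpy as np
t=cv2.imread("pics/top_0.png");s=cv2.imread("pics/side_0.png")
a=cv2.resize(t[145:245,215:405],None,fx=4,fy=4,interpolation=cv2.INTER_CUBIC)
b=cv2.resize(s[120:200,210:340],None,fx=6,fy=6,interpolation=cv2.INTER_CUBIC)
cv2.imwrite("pics/zt0.png",cv2.convertScaleAbs(a,alpha=1.5));cv2.imwrite("pics/zs0.png",cv2.convertScaleAbs(b,alpha=1.5))
E
```

```text
(no output)
```

View pics/zt0.png

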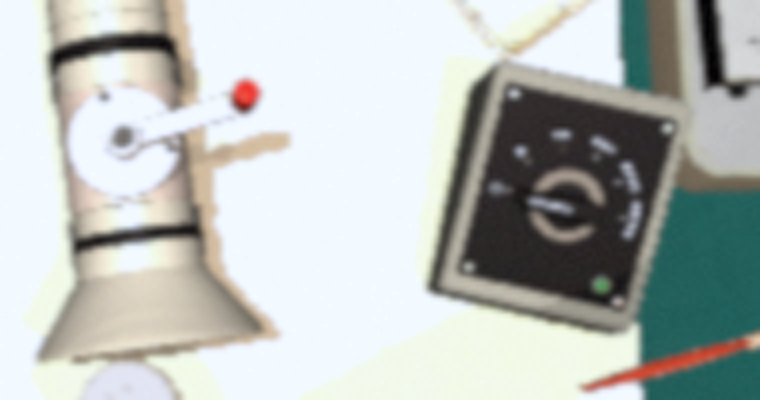

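View pics/zs0.png

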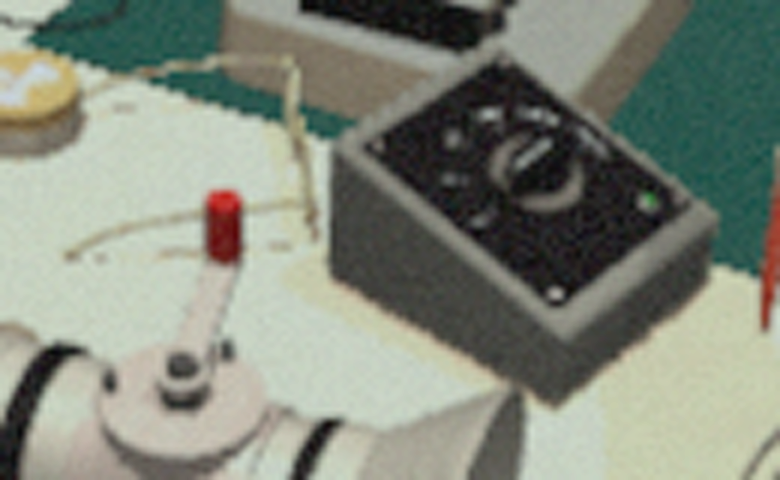

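```bash
cat > m0.py <<'E'
from h import *
np.set_printoptions(precision=4,suppress=True)
T=dict(np.load("pics/top_0.npz"));S=dict(np.load("pics/side_0.npz"))
zt=lambda p:((p[0]+.5)/4-.5+215,(p[1]+.5)/4-.5+145)
zs=lambda p:((p[0]+.5)/6-.5+210,(p[1]+.5)/6-.5+120)
def red(f):
    h=cv2.cvtColor(f,cv2.COLOR_RGB2HSV); return (((h[...,0]<8)|(h[...,0]>172))&(h[...,1]>150)&(h[...,2]>90)).astype(np.uint8)
for n,c,w in(("T",T,(265,155,290,182)),("S",S,(240,145,256,170))):
    m=red(c["frame"]);x0,y0,x1,y1=w;k=np.zeros_like(m);k[y0:y1,x0:x1]=m[y0:y1,x0:x1]
    v,u=np.nonzero(k);print(n,u.mean(),v.mean(),u.min(),u.max(),v.min(),v.max(),len(u)); c["r"]=(u.mean(),v.mean())
print("knob",tri(T,T["r"],S,S["r"]), onz(T,*T["r"],.168))
if __name__=="__main__":
  P={}
  for n,a,b in(("BL",(513,93),(378,145)),("FL",(468,267),(555,293)),("LED",(601,286),(650,200)),("ring",(497,188),(483,218)),("1",(520,151),(452,180)),("2",(561,134),(455,136)),
    ("cornFL",(430,287),(556,337)),("cornBL",(500,62),(335,150)),("cornBR",(690,103),(503,48)),("cornFR",(618,330),(715,217)),("spindle",(123,136),(185,362)),):
    P[n],e=tri(T,zt(a),S,zs(b));print(n,P[n],e*1000)
  d=P["BL"]-P["FL"];print(np.degrees(np.arctan2(d[1],d[0])),np.degrees(np.arctan2(d[2],np.hypot(*d[:2]))),np.linalg.norm(d))
E
python3 m0.py
```

```text
T 275.9130434782609 168.2173913043478 274 278 166 171 23
S 246.8125 153.3125 245 249 152 155 16
knob (array([ 0.5765, -0.0644,  0.1728]), np.float64(0.0002432656506034494)) [ 0.5775 -0.0646  0.168 ]
BL [ 0.5894 -0.2414  0.0851] 1.6890311154759878
FL [ 0.4811 -0.2145  0.0545] 0.8019356292774472
LED [ 0.4667 -0.2992  0.0583] 1.1226469384352915
ring [ 0.5294 -0.2328  0.0688] 3.908411979788233
1 [ 0.5527 -0.2475  0.0734] 3.5579079007104766
2 [ 0.5625 -0.2722  0.0806] 2.734952688798688
cornFL [ 0.4693 -0.1898  0.0505] 0.2115475460121958
cornBL [ 0.6105 -0.236   0.0782] 2.8342408503231233
cornBR [ 0.5781 -0.3581  0.0778] 9.705043874519717
cornFR [ 0.4372 -0.3116  0.0506] 3.14508676728563
spindle [0.5562 0.0061 0.1495] 2.8696762228968646
-13.977344573459868 15.350898181747493 0.11568230958109994
```

```bash
cat > m1.py <<'E'
from h import *
np.set_printoptions(precision=4,suppress=True)
T=dict(np.load("pics/top_0.npz"));S=dict(np.load("pics/side_0.npz"))
def ell(c,u0,v0,r,th):
    g=cv2.cvtColor(c["frame"],cv2.COLOR_RGB2GRAY)[v0-r:v0+r+1,u0-r:u0+r+1]
    z=cv2.resize(g,None,fx=8,fy=8,interpolation=cv2.INTER_CUBIC)
    m=(z>th).astype(np.uint8)
    n,l,st,ce=cv2.connectedComponentsWithStats(m)
    yy,xx=np.indices(z.shape);R=np.hypot(xx-z.shape[1]/2,yy-z.shape[0]/2)
    out=[]
    for i in range(1,n):
        if st[i,4]>150: print(i,st[i],ce[i])
    return z,m,l
for n,c,u0,v0,th in(("T",T,356,195,60),("S",S,299,149,60)):
    z,m,l=ell(c,u0,v0,14,th); print(n,z.min(),z.max())
    cv2.imwrite(f"pics/kn_{n}.png",np.hstack([cv2.resize(z,None,fx=1.7,fy=1.7),255*cv2.resize(m,None,fx=1.7,fy=1.7)]))
E
python3 m1.py; python3 -c "
import cv2,numpy as np
a=cv2.imread('pics/kn_T.png');b=cv2.imread('pics/kn_S.png')
cv2.imwrite('pics/kn.png',cv2.resize(np.vstack([a,b]),(780,780*a.shape[0]*2//a.shape[1]))[:600] if 0 else cv2.resize(np.vstack([a,b]),(590,590)))"
```

```text
2 [171   0  45  19 640] [195.4844   7.7156]
3 [ 12   2  27  26 525] [25.3333 14.8781]
5 [  55   49  138   72 4389] [128.6067  76.9121]
7 [  41  105   89   34 1678] [ 84.8719 121.8409]
8 [  46  136  121   60 3073] [100.6056 172.0348]
T 15 114
1 [ 136    0   96   78 3339] [192.7008  23.8389]
2 [ 39  24  29  17 422] [53.372  32.3152]
3 [ 99  25  45  22 556] [122.1529  34.6781]
4 [172  51  35  35 501] [188.5888  67.5749]
5 [  0  58  12  17 159] [ 4.4969 65.5031]
6 [ 87  66  47  39 708] [109.9153  84.8898]
7 [ 56  69  34  49 762] [69.2572 91.6286]
8 [ 103  110   72   49 1289] [146.4779 141.225 ]
11 [   0  180   62   52 1558] [ 23.9846 211.656 ]
S 4 111
```

View pics/kn.png

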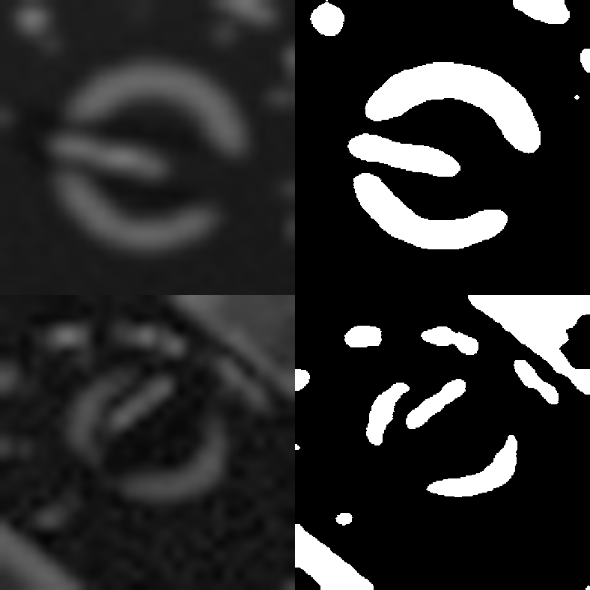

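```bash
python3 - <<'E'
from h import *
np.set_printoptions(precision=4,suppress=True)
T=dict(np.load("pics/top_0.npz"));S=dict(np.load("pics/side_0.npz"))
zt=lambda p:((p[0]+.5)/4-.5+215,(p[1]+.5)/4-.5+145)
print("skirt",tri(T,(356.5,195.9),S,(299.1,148.2)))
zl=lambda c:((c[0]+.5)/8-.5+342,(c[1]+.5)/8-.5+181)
zm=lambda c:((c[0]+.5)/8-.5+285,(c[1]+.5)/8-.5+135)
print("line mid",tri(T,zl((84.9,121.8)),S,zm((109.9,84.9))))
print("line out",tri(T,zl((44,115)),S,zm((89,104))));print("line in",tri(T,zl((126,130)),S,zm((131,69))))
fl,bl,br,fr=[onz(T,*zt(p),z)[:2] for p,z in(((430,287),.048),((500,62),.088),((690,103),.088),((618,330),.048))]
a=lambda d:np.degrees(np.arctan2(d[1],d[0]))
print(fl,bl,br,fr,"side yaws",a(bl-fl),a(br-fr),a(bl-br)-90,a(fl-fr)-90,[np.linalg.norm(q) for q in(bl-fl,br-fr,bl-br,fl-fr)],(fl+bl+br+fr)/4)
# screws
for p,z in(((513,93),.085),((668,128),.085),((468,267),.0545),((618,301),.0545)): print(onz(T,*zt(p),z))
E
```

```text
skirt (array([ 0.5185, -0.2762,  0.0719]), np.float64(0.0009303267349928936))
line mid (array([ 0.5163, -0.2588,  0.0948]), np.float64(0.0018250465904281114))
line out (array([ 0.5189, -0.2465,  0.0933]), np.float64(0.0017140827084671153))
line in (array([ 0.5135, -0.2715,  0.0947]), np.float64(0.0018014079881240692))
[ 0.4693 -0.1903] [ 0.6098 -0.2331] [ 0.5809 -0.3525] [ 0.4387 -0.3119] side yaws -16.906599215711573 -15.960188754096396 -13.614188202127977 -14.112476324880376 [np.float64(0.1469047819654716), np.float64(0.14787600367083795), np.float64(0.12291886149646292), np.float64(0.1253074498558906)] [ 0.5247 -0.272 ]
[ 0.5902 -0.2412  0.085 ]
[ 0.5656 -0.3387  0.085 ]
[ 0.4815 -0.2144  0.0545]
[ 0.4574 -0.3108  0.0545]
```

```bash
python3 - <<'E'
import cv2
t=cv2.imread("pics/top_0.png")
a=cv2.resize(t[20:265,170:300],None,fx=2.4*2,fy=2.4*2,interpolation=cv2.INTER_CUBIC)[:, :]
a=cv2.resize(t[20:265,130:300],None,fx=2.4,fy=2.4,interpolation=cv2.INTER_CUBIC)
cv2.imwrite("pics/duct.png",cv2.convertScaleAbs(a,alpha=1.1))
E
```

```text
(no output)
```

View pics/duct.png

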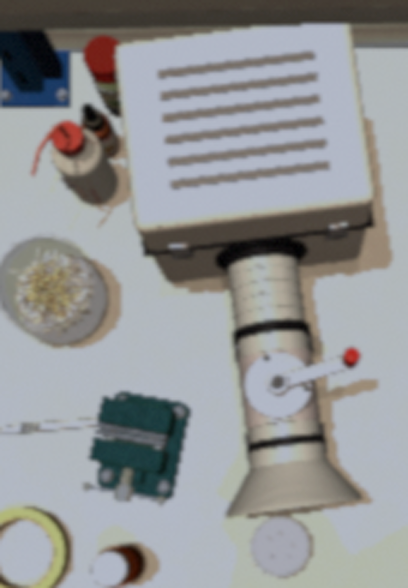

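```bash
cat >> h.py <<'E'
np.set_printoptions(precision=4,suppress=True)
from scipy.spatial.transform import Rotation as Ro
def st():
    s=sense();R=np.array(s["ee_rot"])
    print("t",round(s["time_s"],2),"tcp",s["tcp_pos"],"xyaw",round(np.degrees(np.arctan2(R[1,0],R[0,0])),1),"z",R[:,2],"F",s["wrist_force"],"j",np.round(s["joints"],1),"g",round(s["gripper_width"],2))
    return s,np.array(s["tcp_pos"]),R
def todo(p,Rt=None):
    s,q,R=st(); d=R.T@(np.array(p)-q)*100
    print("tool shift cm",np.round(d,2),end=" ")
    if Rt is not None: print("rotvec deg",np.round(np.degrees(Ro.from_matrix(R.T@Rt).as_rotvec()),1))
    else: print()
E
python3 -m jog '[[-1.6,1.2,0,0,0,0],[-3.25,2.43,0,0,0,0],[-3.25,2.43,0,0,0,0],[-3.25,2.43,0,0,0,0],[-3.25,2.43,0,0,0,0]]' 0
python3 -m jog '[[-3.25,2.43,0,0,0,0],[-3.25,2.43,0,0,0,0],[-3.25,2.43,0,0,0,0],[-3.25,2.43,0,0,0,0],[-3.25,2.43,0,0,0,0]]'
python3 -m jog '[[-3.25,2.43,0,0,0,0],[-3.25,2.43,0,0,0,0],[-3.25,2.43,0,0,0,0],[-1.6,1.2,0,0,0,0],[0,0,0,0,0,0]]'
python3 -c "
from h import *
todo((0.549,-0.073,0.158))"
```

```text
time_s: 0.52
tcp_pos: [0.3177, -0.4302, 0.1999]
ee_rot: [[-0.937, -0.349, -0.001], [-0.349, 0.937, 0.001], [0.0, 0.001, -1.0]]
wrist_force: [0.9, 0.1, 1.1]
gripper_width: 0.71
time_s: 0.93
tcp_pos: [0.4274, -0.2593, 0.2003]
ee_rot: [[-0.937, -0.35, -0.0], [-0.35, 0.937, 0.0], [0.0, 0.0, -1.0]]
wrist_force: [0.7, -0.5, -0.3]
gripper_width: 0.325
time_s: 1.35
tcp_pos: [0.5055, -0.1389, 0.1999]
ee_rot: [[-0.935, -0.355, -0.0], [-0.355, 0.935, 0.0], [-0.0, 0.0, -1.0]]
wrist_force: [-1.2, -0.1, -1.1]
gripper_width: 0.019
t 1.35 tcp [ 0.5055 -0.1389  0.1999] xyaw -159.2 z [-0.      0.0003 -1.    ] F [-1.1803 -0.1436 -1.1021] j [  2.4  12.3 -13.6  -0.  -64.1 -71.6] g 0.02
tool shift cm [-6.4   4.61  4.19]
```

```bash

python3 -m jog '[[-2.2,1.6,0,0,0,0],[-2.2,1.6,0,0,0,0],[-2,1.4,0,0,0,0],[0,0,2,0,0,0],[0,0,2.2,0,0,0]]'
python3 -c "
from h import *
todo((0.549,-0.073,0.158)); snap('1')
import cv2
t=cv2.imread('pics/top_1.png');s=cv2.imread('pics/side_1.png')
a=cv2.resize(t[100:250,190:340],(590,590),interpolation=cv2.INTER_CUBIC)
b=cv2.resize(s[80:230,170:360],(790,590),interpolation=cv2.INTER_CUBIC)
cv2.imwrite('pics/z1t.png',a);cv2.imwrite('pics/z1s.png',b)"
```

```text
time_s: 1.77
tcp_pos: [0.5488, -0.0759, 0.1589]
ee_rot: [[-0.936, -0.351, 0.003], [-0.351, 0.936, 0.0], [-0.003, -0.001, -1.0]]
wrist_force: [-0.0, 0.2, -0.3]
gripper_width: 0.004
t 1.77 tcp [ 0.5488 -0.0759  0.1589] xyaw -159.4 z [ 0.0033  0.0004 -1.    ] F [-0.0368  0.1705 -0.2878] j [  8.9  17.  -13.3   0.  -59.4 -78.3] g 0.0
tool shift cm [-0.12  0.27  0.09]
```

View pics/z1t.png

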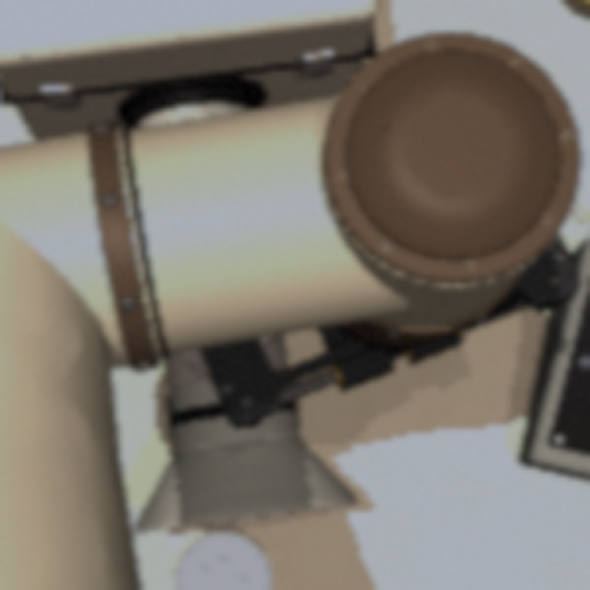

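View pics/z1s.png

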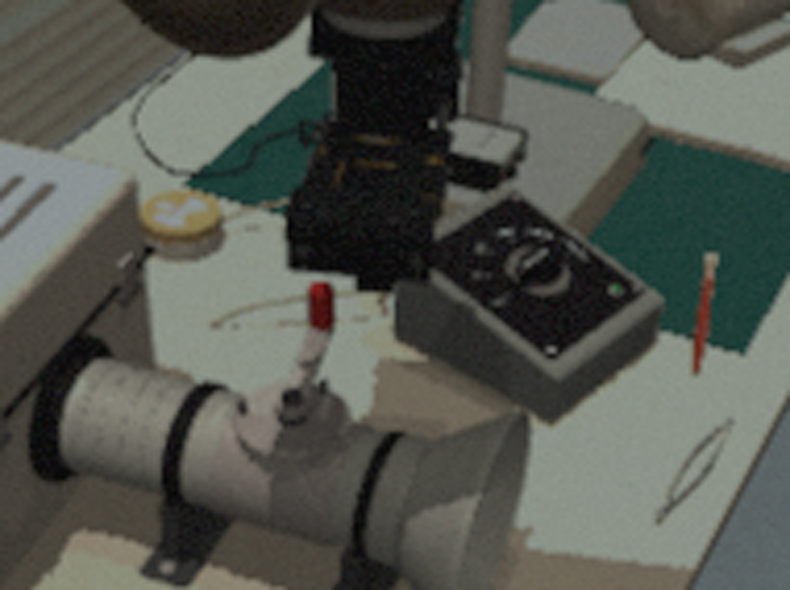

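```bash
python3 -c "
from h import *
S=dict(np.load('pics/side_1.npz'))
s,q,R=st()
for z in (0,.02,.05,.07,.1): 
  u=proj(S,q-R[:,2]*z); print(z,u,(u-[170,80])*np.array([790/190,590/150]))
print(proj(S,(.577,-.0645,.16)), R)
import cv2
s=cv2.imread('pics/side_1.png')
b=cv2.resize(s[40:190,190:340],(590,590),interpolation=cv2.INTER_CUBIC)
cv2.imwrite('pics/z1s2.png',cv2.convertScaleAbs(b,alpha=2.5,beta=10))
"
```

```text
t 1.87 tcp [ 0.5442 -0.0768  0.1546] xyaw -159.6 z [-0.0091  0.0001 -1.    ] F [-0.2446 -0.3232  0.0321] j [  8.8  17.2 -13.7  -0.1 -59.6 -78.3] g 0.0
0 [260.6531 160.3837] [376.9262 316.1759]
0.02 [260.7803 153.9034] [377.455  290.6866]
0.05 [260.9783 143.8149] [378.2782 251.0053]
0.07 [261.1154 136.8308] [378.8481 223.5344]
0.1 [261.3291 125.9424] [379.7366 180.7068]
[246.6226 157.366 ] [[-0.937  -0.3492 -0.0091]
 [-0.3492  0.937   0.0001]
 [ 0.0085  0.0033 -1.    ]]
```

View pics/z1s2.png

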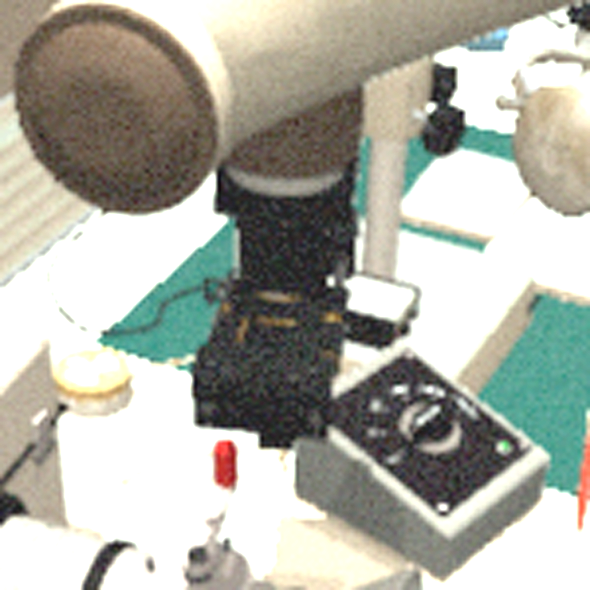

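```bash
python3 -m jog '[[0,0,0,0,0,0],[0,0,0,0,0,0],[0,0,0,0,0,0],[0,0,0,0,0,0],[0,0,0,0,0,0]]' ; python3 -c "
from h import *
snap('2');st()
s=cv2.imread('pics/side_2.png')
b=cv2.resize(s[110:180,220:300],(780,682),interpolation=cv2.INTER_CUBIC)[:590]
cv2.imwrite('pics/z2s.png',cv2.convertScaleAbs(b,alpha=1.3,beta=0))
"
```

```text
time_s: 2.28
tcp_pos: [0.5479, -0.0767, 0.1595]
ee_rot: [[-0.937, -0.35, 0.002], [-0.35, 0.937, 0.0], [-0.002, -0.0, -1.0]]
wrist_force: [0.5, 0.4, 0.4]
gripper_width: 0.009
t 2.38 tcp [ 0.5477 -0.0766  0.1591] xyaw -159.5 z [ 0.0011  0.0001 -1.    ] F [-0.6751  0.2844  0.0452] j [  8.8  17.  -13.4   0.  -59.6 -78.3] g 0.0
```

View pics/z2s.png

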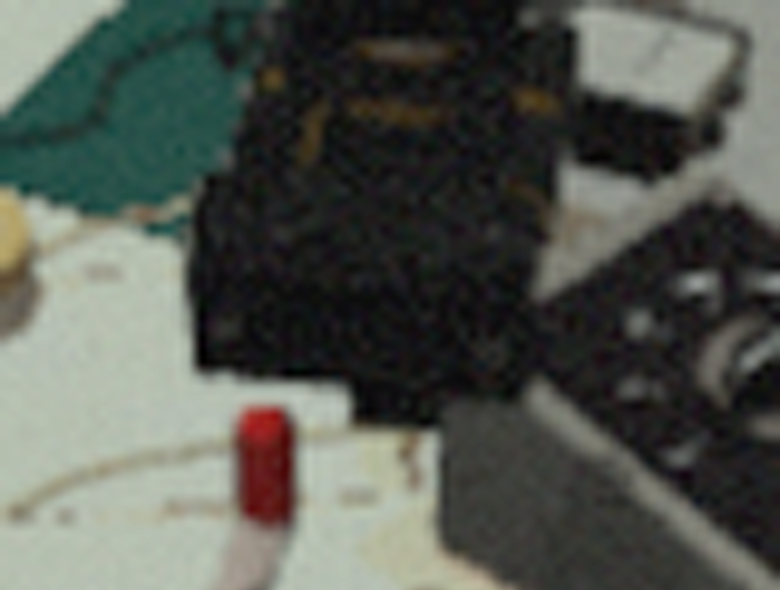

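```bash
python3 -c "
from h import *
a=cv2.imread('pics/side_0.png');s=cv2.imread('pics/side_2.png')
f=lambda i:cv2.resize(i[130:175,235:285],(390,351),interpolation=cv2.INTER_NEAREST)
cv2.imwrite('pics/z2d.png',np.hstack([f(a),f(s)]))
S=dict(np.load('pics/side_2.npz'));s,q,R=st()
for dx in(-.0095,.0095):
  for dy in(-.015,.015):
    u=proj(S,q+R@[dx,dy,0]);print(dx,dy,u,(u-[235,130])*7.8)
"
```

```text
t 2.38 tcp [ 0.5477 -0.0766  0.1591] xyaw -159.5 z [ 0.0011  0.0001 -1.    ] F [-0.6751  0.2844  0.0452] j [  8.8  17.  -13.4   0.  -59.6 -78.3] g 0.0
-0.0095 -0.015 [256.3646 154.5483] [166.6441 191.4764]
-0.0095 0.015 [254.7847 161.9895] [154.3209 249.5182]
0.0095 -0.015 [263.9219 155.2444] [225.591  196.9064]
0.0095 0.015 [262.5184 162.7158] [214.6436 255.1833]
```

View pics/z2d.png

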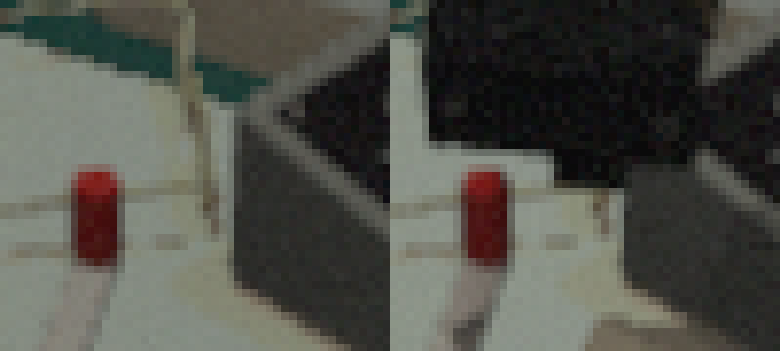

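```bash
python3 -c "
from h import *
S=dict(np.load('pics/side_0.npz'))
q=np.array([.2187,-.5849,.1995]);R=np.array([[-0.9367,-0.3501,-0.0008],[-0.3501,0.9367,0.0018],[0.0001,0.0019,-1.]])
for d in((0,0,0),(0,.0435,0),(0,-.0435,0),(0,.0585,0),(0,-.0585,0),(0,0,-.07)): u=proj(S,q+R@d);print(d,u,(u-[412,0])*6)
a=cv2.imread('pics/side_0.png')[0:98,412:512]
cv2.imwrite('pics/z0g.png',cv2.convertScaleAbs(cv2.resize(a,None,fx=6,fy=6,interpolation=cv2.INTER_CUBIC),alpha=2))
"
```

```text
(0, 0, 0) [436.8188  88.4085] [148.9128 530.4511]
(0, 0.0435, 0) [440.1271  95.5714] [168.7626 573.4284]
(0, -0.0435, 0) [433.6922  81.639 ] [130.153  489.8338]
(0, 0.0585, 0) [441.3129  98.1388] [175.8775 588.833 ]
(0, -0.0585, 0) [432.6535  79.39  ] [123.9208 476.3402]
(0, 0, -0.07) [445.2312  65.8411] [199.3873 395.0465]
```

View pics/z0g.png

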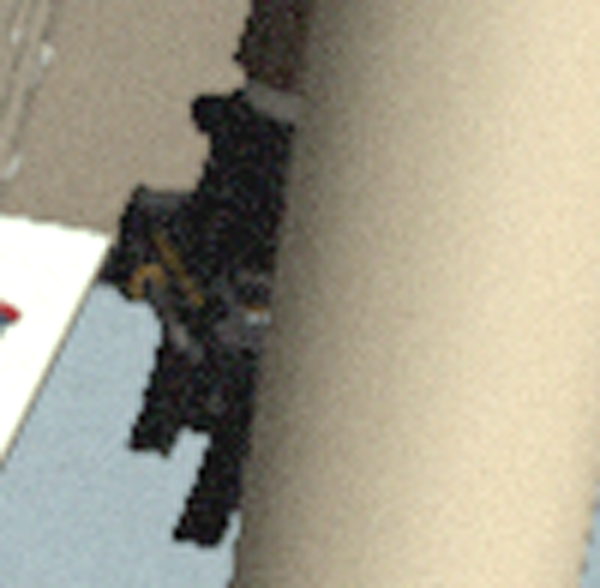

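```bash

python3 -m jog '[[0,0.23,0.9,0,0,0],[-0.4,0,0,0,0,0],[-0.4,0,0,0,0,0],[-0.3,0,0,0,0,0],[0,0,0,0,0,0]]'
python3 -c "
from h import *
snap('3');st()
s=cv2.imread('pics/side_3.png')
b=cv2.resize(s[120:180,220:290],(690,591),interpolation=cv2.INTER_CUBIC)
cv2.imwrite('pics/z3s.png',cv2.convertScaleAbs(b,alpha=1.3,beta=0))
"
```

```text
time_s: 2.8
tcp_pos: [0.5579, -0.0702, 0.1494]
ee_rot: [[-0.936, -0.351, 0.0], [-0.351, 0.936, -0.0], [-0.0, -0.0, -1.0]]
wrist_force: [-0.6, -0.2, -0.2]
gripper_width: 0.008
t 2.9 tcp [ 0.5572 -0.0704  0.1494] xyaw -159.5 z [-0.0001 -0.     -1.    ] F [ 0.4739 -0.9539 -0.0865] j [  9.3  18.4 -12.9   0.  -58.8 -78.8] g 0.01
```

View pics/z3s.png

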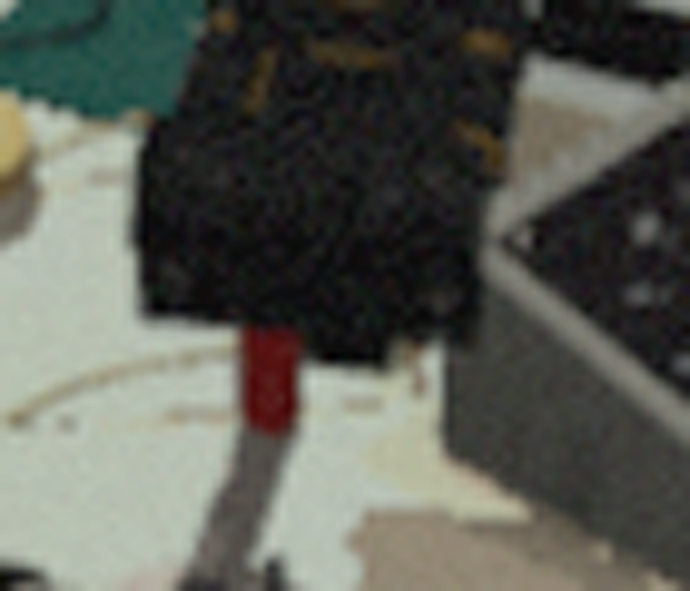

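```bash

python3 -m jog '[[-0.3,0,0,0,0,0],[-0.46,-0.09,0,0,0,-3.5],[-0.46,-0.09,0,0,0,-3.5],[-0.46,-0.09,0,0,0,-3.5],[-0.46,-0.09,0,0,0,-3.5]]'
python3 -c "
from h import *
snap('4');st()
s=cv2.imread('pics/side_4.png')
b=cv2.resize(s[120:180,220:290],(690,591),interpolation=cv2.INTER_CUBIC)
cv2.imwrite('pics/z4s.png',cv2.convertScaleAbs(b,alpha=1.3,beta=0))
"
```

```text
time_s: 3.32
tcp_pos: [0.5779, -0.0657, 0.1496]
ee_rot: [[-0.823, -0.569, -0.001], [-0.569, 0.823, -0.002], [0.001, -0.001, -1.0]]
wrist_force: [-0.1, -3.2, -0.2]
gripper_width: 0.007
t 3.42 tcp [ 0.5784 -0.0652  0.1495] xyaw -145.5 z [ 0.0001 -0.0009 -1.    ] F [ 0.0539 -1.5295  0.4178] j [  9.5  20.2 -10.1   0.1 -59.7 -65.1] g 0.01
```

View pics/z4s.png

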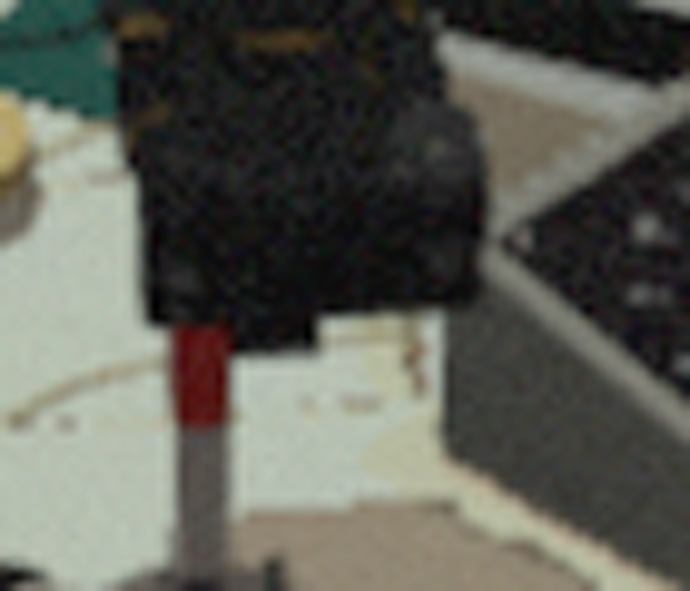

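```bash

python3 -m jog '[[-0.46,-0.09,0,0,0,-3.5],[-0.46,-0.09,0,0,0,-3.5],[-0.46,-0.09,0,0,0,-3.5],[-0.46,-0.09,0,0,0,-3.5],[-0.46,-0.09,0,0,0,-3.5]]'
python3 -m jog '[[-0.46,-0.09,0,0,0,-3.5],[-0.46,-0.09,0,0,0,-3.5],[-0.46,-0.09,0,0,0,-3.5],[-0.46,-0.09,0,0,0,-3.5],[-0.46,-0.09,0,0,0,-3.5]]'
python3 -c "
from h import *
snap('5');s,q,R=st()
k=q-R[:,0]*.0175;d=k[:2]-[.5562,.0061];print(k,np.hypot(*d),np.degrees(np.arctan2(d[1],d[0])))
s=cv2.imread('pics/side_5.png')
b=cv2.resize(s[120:180,190:260],(690,591),interpolation=cv2.INTER_CUBIC)
cv2.imwrite('pics/z5s.png',cv2.convertScaleAbs(b,alpha=1.3,beta=0))
"
```

```text
time_s: 3.83
tcp_pos: [0.5979, -0.0533, 0.1495]
ee_rot: [[-0.615, -0.789, -0.0], [-0.789, 0.615, -0.0], [0.001, -0.0, -1.0]]
wrist_force: [0.3, -2.1, 0.5]
gripper_width: 0.005
time_s: 4.25
tcp_pos: [0.6139, -0.0358, 0.1496]
ee_rot: [[-0.349, -0.937, 0.001], [-0.937, 0.349, -0.0], [0.0, -0.001, -1.0]]
wrist_force: [1.0, -2.0, -0.8]
gripper_width: 0.003
t 4.35 tcp [ 0.6139 -0.0351  0.1495] xyaw -110.6 z [ 0.0003  0.0003 -1.    ] F [-0.7589  0.025   0.7759] j [ 11.8  23.3  -5.3  -0.  -61.4 -32.3] g 0.0
[ 0.62   -0.0188  0.1495] 0.06848011111363936 -21.282479548257882
```

View pics/z5s.png

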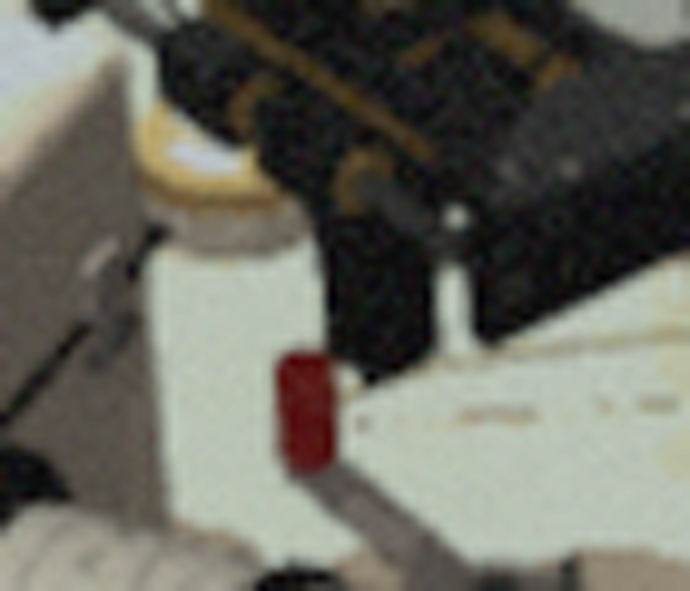

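```bash

python3 -m jog '[[-0.46,-0.13,0,0,0,-3.5],[-0.46,-0.13,0,0,0,-3.5],[-0.46,-0.13,0,0,0,-3.5],[-0.46,-0.13,0,0,0,-3.5],[-0.46,-0.13,0,0,0,-3.5]]'
python3 -c "
from h import *
snap('6');s,q,R=st()
k=q-R[:,0]*.0175;d=k[:2]-[.5562,.0061];print(k,np.hypot(*d),np.degrees(np.arctan2(d[1],d[0])))
S=dict(np.load('pics/side_6.npz'));print((proj(S,q)-[190,120])*9.857)
s=cv2.imread('pics/side_6.png')
b=cv2.resize(s[120:180,190:260],(690,591),interpolation=cv2.INTER_CUBIC)
cv2.imwrite('pics/z6s.png',cv2.convertScaleAbs(b,alpha=1.3,beta=0))
"
```

```text
time_s: 4.77
tcp_pos: [0.6243, -0.015, 0.1493]
ee_rot: [[-0.053, -0.999, -0.002], [-0.999, 0.053, -0.0], [0.0, 0.002, -1.0]]
wrist_force: [-1.4, -1.7, 1.1]
gripper_width: 0.007
t 4.87 tcp [ 0.625  -0.0144  0.1493] xyaw -93.1 z [-0.0005  0.0004 -1.    ] F [ 0.792  -0.6945 -0.1586] j [ 13.5  24.2  -3.7  -0.  -62.1 -16.6] g 0.01
[0.6259 0.0031 0.1493] 0.06978114052598482 -2.457999169442447
[291.2309 453.7232]
```

View pics/z6s.png

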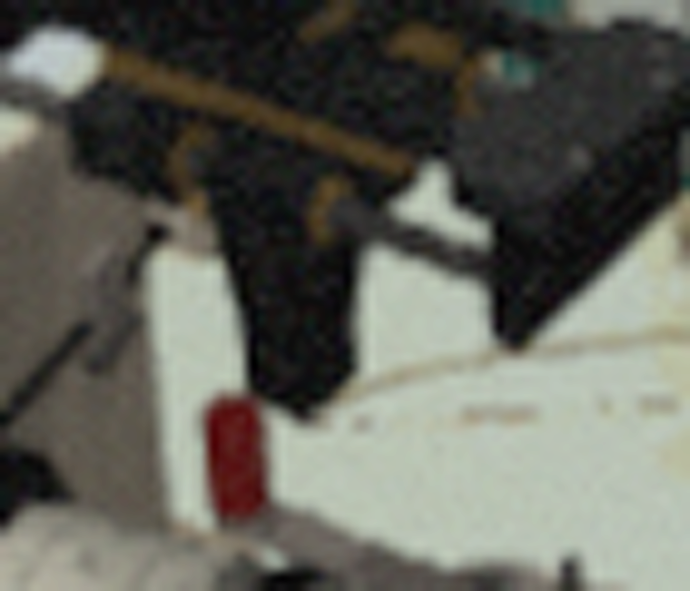

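View pics/top_6.png

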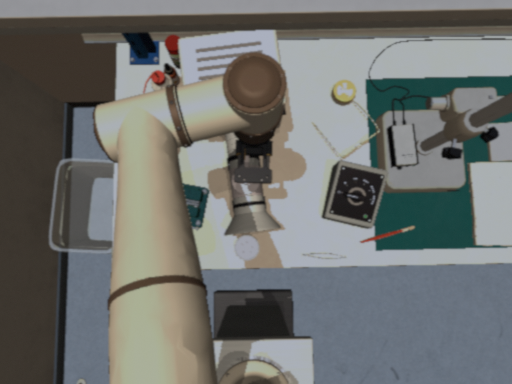

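```bash

python3 -m jog '[[-0.46,-0.13,0,0,0,-3.5],[-0.46,-0.13,0,0,0,-3.5],[-0.3,-0.09,0,0,0,-2],[0,0,0,0,0,0],[0,0,0,0,0,0]]'
python3 -c "
from h import *
s,q,R=st()
k=q-R[:,0]*.0175;d=k[:2]-[.5562,.0061];print(k,np.hypot(*d),np.degrees(np.arctan2(d[1],d[0])))
"
python3 -m jog '[[-0.2,-0.05,0,0,0,0],[-0.2,-0.05,0,0,0,0],[0,0,0,0,0,0],[0,0,0,0,0,0],[0,0,0,0,0,0]]'
python3 -c "
from h import *
snap('7');s,q,R=st()
k=q-R[:,0]*.0175;d=k[:2]-[.5562,.0061];print(k,np.hypot(*d),np.degrees(np.arctan2(d[1],d[0])))
s=cv2.imread('pics/side_7.png')
b=cv2.resize(s[130:220,180:270],(590,590),interpolation=cv2.INTER_CUBIC)
cv2.imwrite('pics/z7s.png',cv2.convertScaleAbs(b,alpha=1.5,beta=0))
"
```

```text
time_s: 5.28
tcp_pos: [0.628, -0.0035, 0.1493]
ee_rot: [[0.101, -0.995, -0.002], [-0.995, -0.101, -0.001], [0.001, 0.002, -1.0]]
wrist_force: [-1.4, -4.0, 0.2]
gripper_width: 0.007
t 5.28 tcp [ 0.628  -0.0035  0.1493] xyaw -84.2 z [-0.0016 -0.0009 -1.    ] F [-1.3682 -4.0345  0.198 ] j [ 14.4  24.5  -3.2   0.  -62.3  -8.6] g 0.01
[0.6262 0.0139 0.1493] 0.07043748512314464 6.355608164226727
time_s: 5.7
tcp_pos: [0.6279, -0.0027, 0.1493]
ee_rot: [[0.101, -0.995, -0.004], [-0.995, -0.101, -0.005], [0.005, 0.004, -1.0]]
wrist_force: [-1.5, -13.2, -0.2]
gripper_width: 0.003
t 5.8 tcp [ 0.6279 -0.0027  0.1494] xyaw -84.2 z [-0.0038 -0.0053 -1.    ] F [ -0.8063 -12.7877   0.3757] j [ 14.6  24.6  -3.2   0.3 -62.5  -9. ] g 0.01
[0.6262 0.0147 0.1493] 0.07050402636684867 6.9755369136426015
```

View pics/z7s.png

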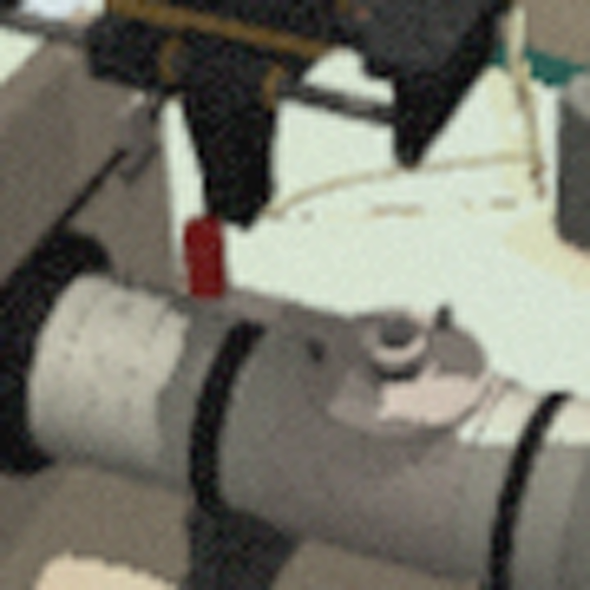

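```bash

python3 -m jog '[[1,0,0,0,0,0],[2,0,0,0,0,0],[2,0,-2,0,0,0],[2,0,-3,0,0,0],[2,0,-3,0,0,0]]'
cat >> h.py <<'E'
A0=np.array([.5202,-.2766,.0651]); _y=np.radians(-14.2);_t=np.radians(15)
U=np.array([np.cos(_t)*np.cos(_y),np.cos(_t)*np.sin(_y),np.sin(_t)]);L=np.array([-np.sin(_y),np.cos(_y),0]);N=np.cross(U,L)
def pose(phi,d,gap,r=27,yawphi=None):
    f=np.radians(phi);e=np.cos(f)*L+np.sin(f)*U;t=-np.sin(f)*L+np.cos(f)*U
    g=f if yawphi is None else np.radians(yawphi)
    tt=-np.sin(g)*L+np.cos(g)*U
    R=np.stack([np.cross(-tt,-N),-tt,-N],1)
    return A0+N*d/1e3+e*r/1e3-t*(22+gap)/1e3,R
E
python3 -c "
from h import *
p,R=pose(0,60,10);print(N,p,R);todo(p,R)
print(np.degrees(Ro.from_matrix(R).as_rotvec()))"
```

```text
time_s: 6.22
tcp_pos: [0.6388, -0.0883, 0.2297]
ee_rot: [[0.103, -0.995, -0.0], [-0.995, -0.103, 0.001], [-0.002, 0.0, -1.0]]
wrist_force: [0.8, -0.7, 0.3]
gripper_width: 0.008
[-0.2509  0.0635  0.9659] [ 0.4818 -0.239   0.1148] [[-0.2453 -0.9364  0.2509]
 [-0.9694  0.2369 -0.0635]
 [ 0.     -0.2588 -0.9659]]
t 6.22 tcp [ 0.6388 -0.0883  0.2297] xyaw -84.1 z [-0.0005  0.0015 -1.    ] F [ 0.8031 -0.6935  0.261 ] j [  6.4  23.1   6.3  -0.1 -73.2  -0.5] g 0.01
tool shift cm [13.4  17.17 11.47] rotvec deg [14.9  2.7 20. ]
[-104.3596  134.0558  -17.6488]
```

```bash

python3 -m jog '[[2.6,3.2,0,0,0,0],[2.6,3.2,0,0,0,0],[2.6,3.2,0,0,0,0],[2.6,3.2,0,0,0,0],[2.6,3.2,0,0,0,0]]'
python3 -m jog '[[0,0,0,5,0.9,6.7],[0,0,0,5,0.9,6.7],[0,0,0,5,0.9,6.7],[0,0,0,0,0,0],[0,0,0,0,0,0]]'
python3 -c "
from h import *
p,R=pose(0,60,10);todo(p,R)
o=snap('8')
S=o['side'];T=o['top']
exec(open('m0.py').read().split('for n,c,w')[0].split('zm=')[0].split('T=dict')[0])
"
```

```text
time_s: 6.63
tcp_pos: [0.4925, -0.2346, 0.2299]
ee_rot: [[0.103, -0.995, 0.003], [-0.995, -0.103, 0.001], [-0.001, -0.003, -1.0]]
wrist_force: [-0.1, -1.7, -0.4]
gripper_width: 0.005
time_s: 7.05
tcp_pos: [0.4929, -0.2337, 0.2303]
ee_rot: [[-0.194, -0.956, 0.22], [-0.981, 0.188, -0.049], [0.005, -0.225, -0.974]]
wrist_force: [0.3, 0.3, 1.2]
gripper_width: 0.003
t 7.05 tcp [ 0.4929 -0.2337  0.2303] xyaw -101.2 z [ 0.2199 -0.0489 -0.9743] F [0.3252 0.2758 1.1577] j [ -7.6   6.2 -18.4   1.4 -52.5  -4.3] g 0.0
tool shift cm [ 0.68  3.56 11.03] rotvec deg [2.  0.4 3. ]
```

View pics/top_8.png

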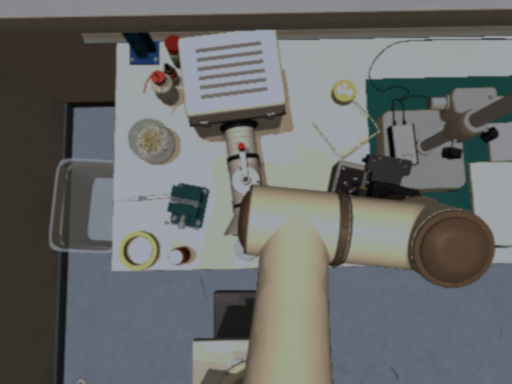

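View pics/side_8.png

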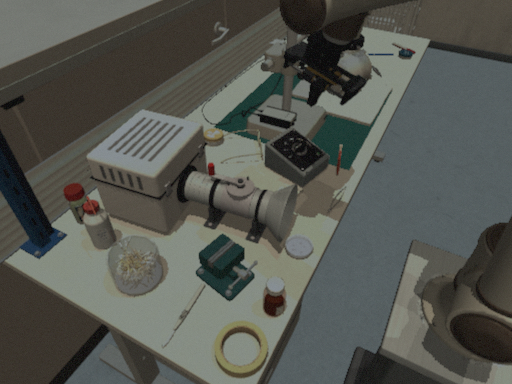

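```bash

python3 -m jog '[[0.13,0.7,2.2,0.6,0.1,0.9],[0.13,0.7,2.2,0.6,0.1,0.9],[0.13,0.7,2.2,0.6,0.1,0.9],[0.13,0.7,2.2,0,0,0],[0.13,0.7,2.2,0,0,0]]'
python3 - <<'E'
from h import *
p,R=pose(0,60,10);todo(p,R)
for n,w in(("top",(232,138,250,156)),("side",(203,158,220,180))):
    c=dict(np.load(f"pics/{n}_8.npz"));h=cv2.cvtColor(c["frame"],cv2.COLOR_RGB2HSV);m=((h[...,0]<8)|(h[...,0]>172))&(h[...,1]>150)&(h[...,2]>90)
    x0,y0,x1,y1=w;v,u=np.nonzero(m[y0:y1,x0:x1]);u=u+x0;v=v+y0;print(n,u.mean(),v.mean(),len(u))
    k=onz(c,u.mean(),v.mean(),.17);d=k[:2]-[.5562,.0061];print(k,np.hypot(*d),np.degrees(np.arctan2(d[1],d[0])))
T=dict(np.load("pics/top_8.npz"))
for p in((0.5562,.0061,.1495),): print(proj(T,p))
z=cv2.resize(T["frame"][110:270,200:300,::-1],None,fx=3.7,fy=3.7,interpolation=cv2.INTER_CUBIC);cv2.imwrite("pics/z8t.png",z)
o=snap('9');st()
z=cv2.resize(o["side"]["frame"][60:200,220:380,::-1],None,fx=4.2,fy=4.2,interpolation=cv2.INTER_CUBIC);cv2.imwrite("pics/z9s.png",cv2.convertScaleAbs(z,alpha=1.3))
E
```

```text
time_s: 7.57
tcp_pos: [0.486, -0.239, 0.1134]
ee_rot: [[-0.24, -0.939, 0.248], [-0.971, 0.232, -0.061], [-0.0, -0.255, -0.967]]
wrist_force: [1.1, -0.2, -0.4]
gripper_width: 0.005
t 7.57 tcp [ 0.486  -0.239   0.1134] xyaw -103.9 z [ 0.2477 -0.0611 -0.9669] F [ 1.1213 -0.244  -0.3703] j [ -8.1  12.  -31.    2.7 -32.3  -7.9] g 0.0
tool shift cm [ 0.1   0.36 -0.24] rotvec deg [0.2 0.1 0.3]
top 240.91666666666666 146.08333333333334 24
[0.6309 0.0152 0.17  ] 0.07522028974876148 6.978410785046813
side 210.2 164.93333333333334 15
[0.6321 0.0139 0.17  ] 0.07629511629621709 5.847605917342317
[245.6386 179.1792]
t 7.67 tcp [ 0.4827 -0.2385  0.1102] xyaw -104.0 z [ 0.2384 -0.0593 -0.9694] F [-0.3776  0.1841  0.2679] j [ -8.1  12.2 -31.1   2.7 -32.5  -7.9] g 0.01
```

View pics/z8t.png

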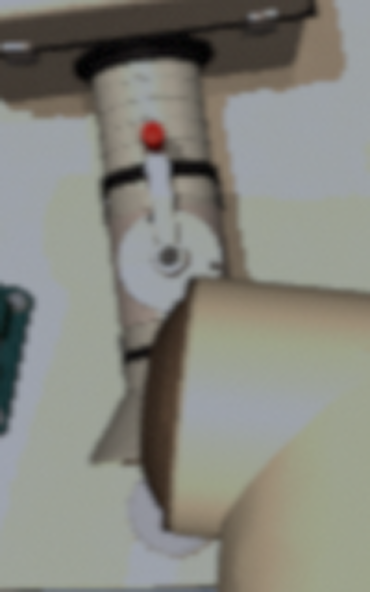

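View pics/z9s.png

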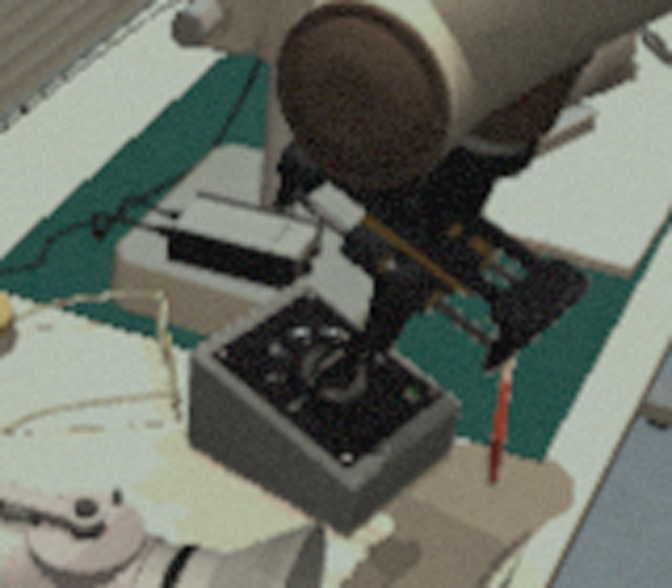

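```bash

python3 -c "
from h import *
p,R=pose(0,25,10);todo(p,R)"
```

```text
t 7.67 tcp [ 0.4827 -0.2385  0.1102] xyaw -104.0 z [ 0.2384 -0.0593 -0.9694] F [-0.3776  0.1841  0.2679] j [ -8.1  12.2 -31.1   2.7 -32.5  -7.9] g 0.01
tool shift cm [ 0.08 -0.09  3.04] rotvec deg [0.8 0.1 0.2]
```

```bash

python3 -m jog '[[0.1,0.1,1,0,0,0],[0,0,1,0,0,0],[0,0,1,0,0,0],[0,0,0,0,0,0],[0,0,0,0,0,0]]'
python3 -m jog '[[0,0,0,0,0,0],[0,0,0,0,0,0],[0,0,0,0,0,0],[0,0,0,0,0,0],[0,0,0,0,0,0]]'
python3 - <<'E'
from h import *
p,R=pose(0,9,10);todo(p,R)
o=snap('10');s,q,R=st()
print((proj(o["side"],q)-[260,100])*7.8,(proj(o["side"],q-R[:,2]*.015)-[260,100])*7.8)
z=cv2.resize(o["side"]["frame"][100:175,260:340,::-1],None,fx=7.8,fy=7.8,interpolation=cv2.INTER_CUBIC);cv2.imwrite("pics/z10s.png",cv2.convertScaleAbs(z,alpha=1.7))
z=cv2.resize(o["top"]["frame"][150:240,310:400,::-1],None,fx=6,fy=6,interpolation=cv2.INTER_CUBIC);cv2.imwrite("pics/z10t.png",cv2.convertScaleAbs(z,alpha=1.7))
E
```

```text
time_s: 8.08
tcp_pos: [0.4912, -0.2416, 0.0848]
ee_rot: [[-0.24, -0.939, 0.246], [-0.971, 0.233, -0.061], [0.0, -0.254, -0.967]]
wrist_force: [0.6, -0.5, 0.7]
gripper_width: 0.005
time_s: 8.5
tcp_pos: [0.4909, -0.2417, 0.0854]
ee_rot: [[-0.241, -0.939, 0.248], [-0.971, 0.233, -0.061], [0.0, -0.255, -0.967]]
wrist_force: [-0.3, 0.3, -0.5]
gripper_width: 0.011
t 8.5 tcp [ 0.4909 -0.2417  0.0854] xyaw -103.9 z [ 0.2475 -0.0614 -0.9669] F [-0.2937  0.3095 -0.5244] j [ -8.4  14.8 -32.3   3.  -28.2  -8. ] g 0.01
tool shift cm [-0.03  0.15  2.02] rotvec deg [0.2 0.1 0.3]
t 8.6 tcp [ 0.4909 -0.2416  0.0852] xyaw -103.9 z [ 0.2472 -0.0614 -0.967 ] F [-0.0157  0.5439 -0.0466] j [ -8.4  14.8 -32.4   3.  -28.2  -8. ] g 0.01
[339.739  418.1734] [352.3998 390.3429]
```

View pics/z10s.png

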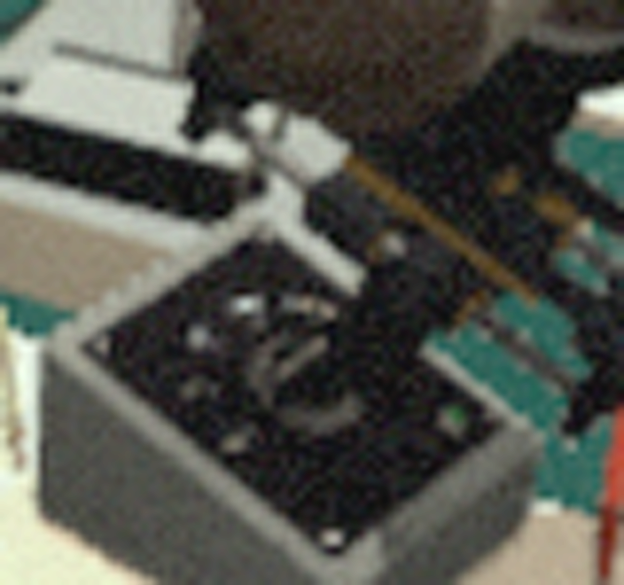

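View pics/z10t.png

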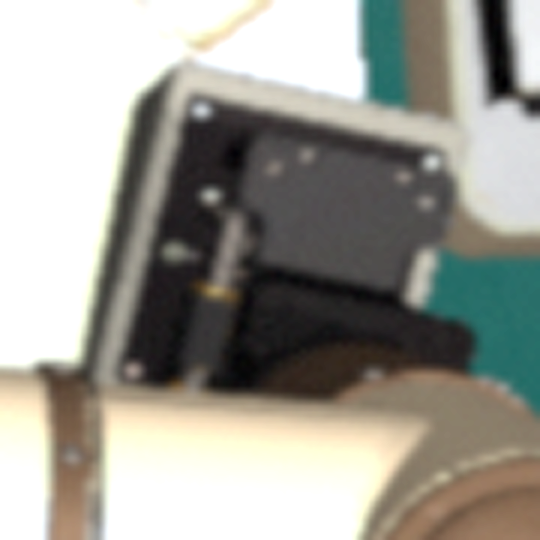

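```bash
python3 - <<'E'
from h import *
f=np.load("pics/side_10.npz")["frame"][100:175,260:340,::-1]
f=cv2.bilateralFilter(f,5,12,3)
z=cv2.resize(f,None,fx=7.8,fy=7.8,interpolation=cv2.INTER_CUBIC).astype(float)
z=np.clip(z/70,0,1)**.7*255
cv2.imwrite("pics/z10g.png",z)
E
```

```text
[ WARN:0@0.734] global loadsave.cpp:1063 imwrite_ Unsupported depth image for selected encoder is fallbacked to CV_8U.
```

View pics/z10g.png

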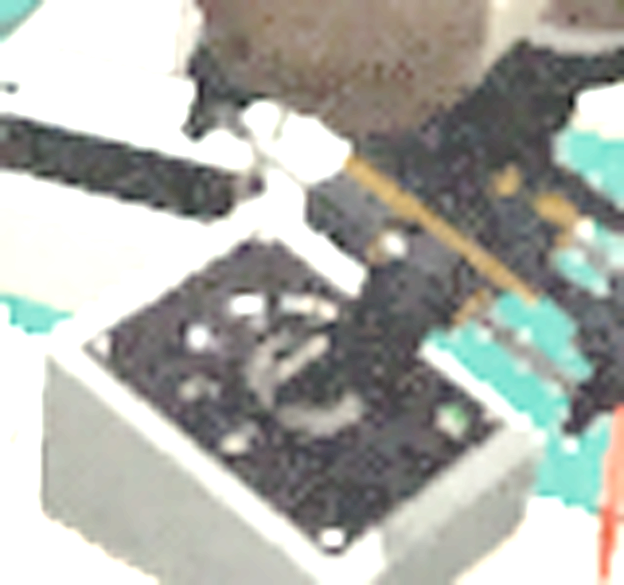

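```bash

python3 -m jog '[[0,0,1,0,0,0],[0,0,1,0,0,0],[0,-0.3,0,0,0,0],[0,-0.3,0,0,0,0],[0,0,0,0,0,0]]'
python3 - <<'E'
from h import *
p,R=pose(0,9,0);todo(p,R)
o=snap('11');s,q,R=st()
f=cv2.bilateralFilter(o["side"]["frame"],5,12,3)[100:175,260:340,::-1]
z=cv2.resize(f,None,fx=7.8,fy=7.8,interpolation=cv2.INTER_CUBIC).astype(float)
cv2.imwrite("pics/z11g.png",(np.clip(z/70,0,1)**.7*255).astype(np.uint8))
E
```

```text
time_s: 9.02
tcp_pos: [0.5024, -0.2445, 0.0671]
ee_rot: [[-0.24, -0.939, 0.247], [-0.971, 0.232, -0.062], [0.0, -0.255, -0.967]]
wrist_force: [0.1, 0.4, -0.3]
gripper_width: 0.003
t 9.02 tcp [ 0.5024 -0.2445  0.0671] xyaw -103.9 z [ 0.2472 -0.0616 -0.967 ] F [ 0.129   0.3955 -0.2656] j [ -8.5  17.4 -32.1   3.2 -25.9  -8.1] g 0.0
tool shift cm [-0.02 -0.18 -0.06] rotvec deg [0.2 0.1 0.3]
t 9.12 tcp [ 0.5018 -0.2443  0.0673] xyaw -103.9 z [ 0.2472 -0.0614 -0.967 ] F [-0.544  -0.6604  0.4333] j [ -8.5  17.3 -32.1   3.2 -25.9  -8.1] g 0.01
```

View pics/z11g.png

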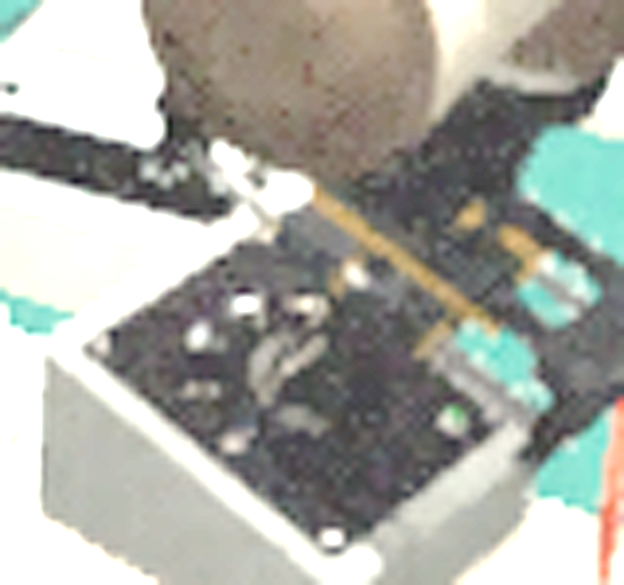

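```bash

python3 -m jog '[[0,-0.2,0,0,0,0],[-0.15,-0.19,0,0,0,4],[-0.15,-0.19,0,0,0,4],[-0.15,-0.19,0,0,0,4],[0,0,0,0,0,0]]'
python3 - <<'E'
from h import *
p,R=pose(12,9,0);todo(p,R)
o=snap('12');s,q,R=st()
f=cv2.bilateralFilter(o["side"]["frame"],5,12,3)[100:175,260:340,::-1]
z=cv2.resize(f,None,fx=7.8,fy=7.8,interpolation=cv2.INTER_CUBIC).astype(float)
cv2.imwrite("pics/z12g.png",(np.clip(z/70,0,1)**.7*255).astype(np.uint8))
E
```

```text
time_s: 9.53
tcp_pos: [0.5105, -0.2421, 0.0697]
ee_rot: [[-0.431, -0.868, 0.248], [-0.901, 0.43, -0.062], [-0.053, -0.25, -0.967]]
wrist_force: [-0.7, 0.6, -0.2]
gripper_width: 0.002
t 9.53 tcp [ 0.5105 -0.2421  0.0697] xyaw -115.6 z [ 0.248  -0.0615 -0.9668] F [-0.7023  0.6477 -0.1507] j [ -8.1  17.7 -31.2   3.4 -26.5 -20.7] g 0.0
tool shift cm [ 0.   -0.01  0.01] rotvec deg [0.2 0.  0.2]
t 9.63 tcp [ 0.51   -0.2421  0.0695] xyaw -115.4 z [ 0.2473 -0.0614 -0.967 ] F [-0.854   0.8928  0.1267] j [ -8.1  17.7 -31.2   3.3 -26.5 -20.5] g 0.0
```

View pics/z12g.png

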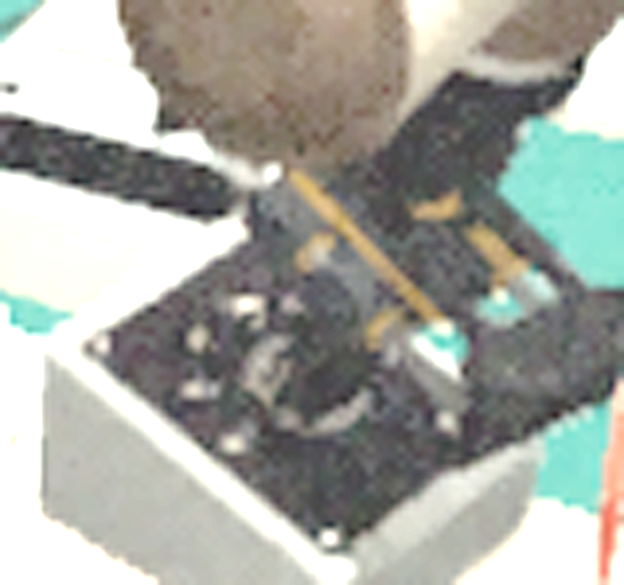

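```bash
python3 - <<'E'
from h import *
f=np.load("pics/side_12.npz")["frame"][130:165,280:325,::-1]
z=cv2.resize(f,None,fx=16,fy=16,interpolation=cv2.INTER_CUBIC).astype(float)
cv2.imwrite("pics/z12h.png",(np.clip(z/110,0,1)**.6*255).astype(np.uint8))
S=dict(np.load("pics/side_12.npz"));s,q,R=st()
for d in(0,.005,.01,.015,.02):print(d,[((proj(S,q+R@[x,y,-d])-[280,130])*16).round() for x,y in((-.0095,-.015),(-.0095,.015),(.0095,.015),(.0095,-.015))])
E
```

```text
t 9.63 tcp [ 0.51   -0.2421  0.0695] xyaw -115.4 z [ 0.2473 -0.0614 -0.967 ] F [-0.854   0.8928  0.1267] j [ -8.1  17.7 -31.2   3.3 -26.5 -20.5] g 0.0
0 [array([181., 374.]), array([282., 489.]), array([361., 455.]), array([260., 342.])]
0.005 [array([189., 356.]), array([290., 471.]), array([369., 437.]), array([268., 323.])]
0.01 [array([196., 337.]), array([298., 453.]), array([378., 419.]), array([276., 304.])]
0.015 [array([204., 318.]), array([307., 434.]), array([386., 400.]), array([284., 286.])]
0.02 [array([212., 299.]), array([315., 415.]), array([395., 381.]), array([292., 267.])]
```

View pics/z12h.png

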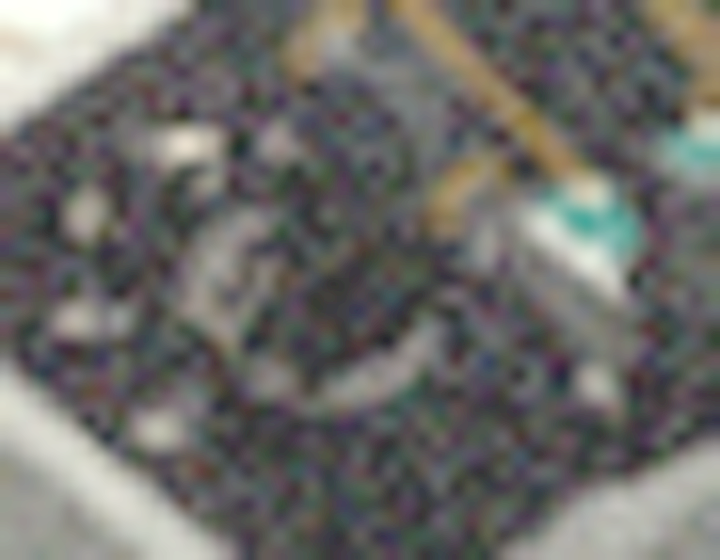

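```bash
python3 - <<'E'
from h import *
S=dict(np.load("pics/side_6.npz"));q=np.array([.625,-.0144,.1493]);x=np.array([-.053,-.999,0]);y=np.array([-.999,.053,0]);z=np.array([0,0,-1.])
for hy in(.015,.011):
  for d in(0,.01,.015,.02):print(hy,d,[((proj(S,q+a*x+b*y-d*z)-[190,120])*9.857).round() for a,b in((-.0095,-hy),(-.0095,hy),(.0095,hy),(.0095,-hy))])
f=S["frame"][120:180,190:260,::-1]
zz=cv2.resize(f,None,fx=9.857,fy=9.857,interpolation=cv2.INTER_CUBIC).astype(float)
cv2.imwrite("pics/z6h.png",(np.clip(zz/120,0,1)**.6*255).astype(np.uint8))
E
```

```text
0.015 0 [array([219., 454.]), array([319., 495.]), array([363., 453.]), array([264., 413.])]
0.015 0.01 [array([217., 422.]), array([317., 463.]), array([361., 422.]), array([262., 382.])]
0.015 0.015 [array([216., 406.]), array([316., 447.]), array([361., 406.]), array([261., 366.])]
0.015 0.02 [array([214., 390.]), array([315., 431.]), array([360., 390.]), array([259., 350.])]
0.011 0 [array([233., 459.]), array([306., 489.]), array([350., 448.]), array([277., 418.])]
0.011 0.01 [array([230., 428.]), array([304., 458.]), array([348., 416.]), array([275., 387.])]
0.011 0.015 [array([229., 412.]), array([303., 442.]), array([347., 400.]), array([274., 371.])]
0.011 0.02 [array([228., 396.]), array([302., 426.]), array([346., 384.]), array([273., 355.])]
```

View pics/z6h.png

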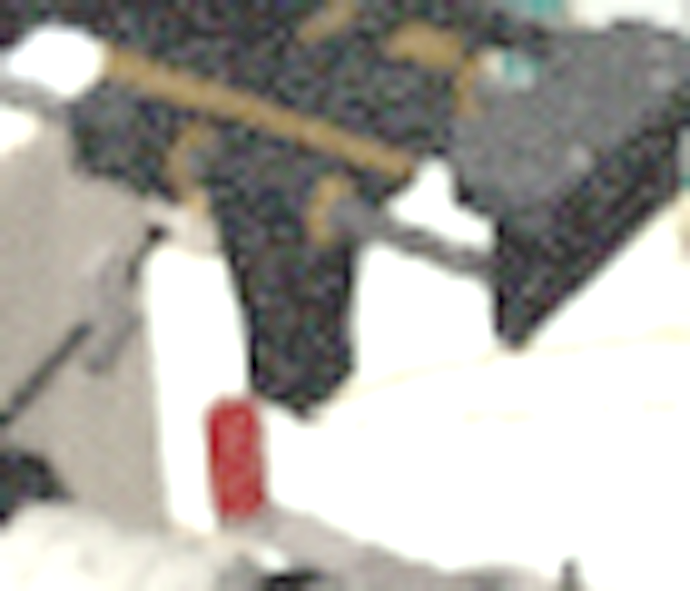

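```bash

python3 -m jog '[[0,0.5,0,0,0,0],[0,0.5,0,0,0,0],[0,0,0.3,0,0,0],[0,0,0.3,0,0,0],[0,0,0,0,0,0]]'
python3 - <<'E'
from h import *
o=snap('13');s,q,R=st()
print("d mm",(q-A0)@N*1e3,"U",(q-A0)@U*1e3,"L",(q-A0)@L*1e3)
f=o["side"]["frame"][120:165,275:330,::-1]
z=cv2.resize(f,None,fx=13,fy=13,interpolation=cv2.INTER_CUBIC).astype(float)
cv2.imwrite("pics/z13h.png",(np.clip(z/110,0,1)**.6*255).astype(np.uint8))
E
```

```text
time_s: 10.05
tcp_pos: [0.5023, -0.2381, 0.0602]
ee_rot: [[-0.43, -0.869, 0.246], [-0.901, 0.429, -0.061], [-0.052, -0.248, -0.967]]
wrist_force: [0.2, 0.2, 0.2]
gripper_width: 0.002
t 10.15 tcp [ 0.5027 -0.2382  0.0607] xyaw -115.5 z [ 0.2466 -0.0613 -0.9672] F [ 0.812  -0.1932  0.3411] j [ -7.7  17.8 -33.    3.8 -24.6 -21.4] g 0.0
d mm 2.5913463188914787 U -26.583027873921576 L 32.92058028687477
```

View pics/z13h.png

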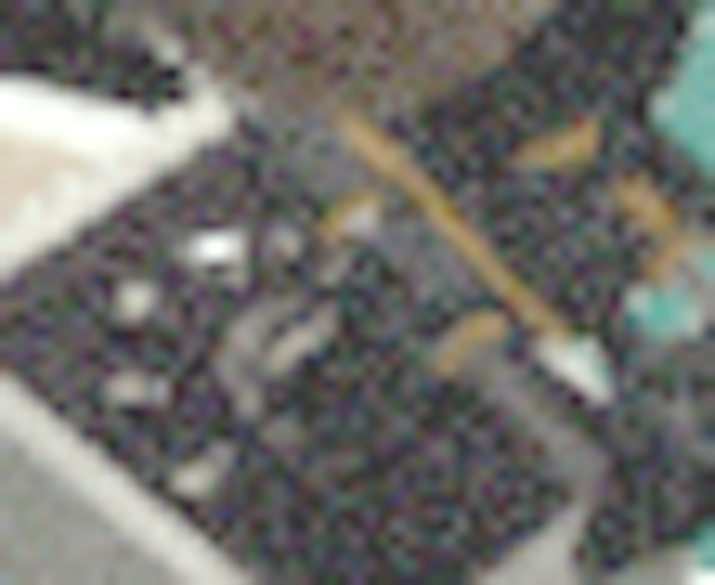

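```bash

python3 -m jog '[[0,0,0.2,0,0,0],[0,0,0.2,0,0,0],[0,0,0.1,0,0,0],[0,0,0,0,0,0],[0,0,0,0,0,0]]'
python3 -c "
from h import *
s,q,R=st();print('d mm',(q-A0)@N*1e3)"
```

```text
time_s: 10.57
tcp_pos: [0.5039, -0.2385, 0.056]
ee_rot: [[-0.431, -0.868, 0.247], [-0.901, 0.429, -0.061], [-0.053, -0.249, -0.967]]
wrist_force: [-0.4, 0.2, 0.5]
gripper_width: 0.005
t 10.57 tcp [ 0.5039 -0.2385  0.056 ] xyaw -115.5 z [ 0.2467 -0.0613 -0.9672] F [-0.4445  0.2393  0.5041] j [ -7.7  18.3 -33.2   3.9 -23.9 -21.5] g 0.01
d mm -2.3181212313490893
```

```bash

python3 -m jog '[[0,-0.5,0.2,0,0,0],[0,-0.5,0,0,0,0],[0,-0.3,0,0,0,0],[0,-0.3,0,0,0,0],[0,0,0,0,0,0]]'
python3 - <<'E'
from h import *
o=snap('14');s,q,R=st()
print("d mm",(q-A0)@N*1e3,"U",(q-A0)@U*1e3,"L",(q-A0)@L*1e3)
f=o["side"]["frame"][120:165,275:330,::-1]
z=cv2.resize(f,None,fx=13,fy=13,interpolation=cv2.INTER_CUBIC).astype(float)
cv2.imwrite("pics/z14h.png",(np.clip(z/110,0,1)**.6*255).astype(np.uint8))
E
```

```text
time_s: 10.98
tcp_pos: [0.5172, -0.2451, 0.0575]
ee_rot: [[-0.431, -0.869, 0.244], [-0.901, 0.43, -0.06], [-0.052, -0.245, -0.968]]
wrist_force: [-2.7, 3.0, 1.1]
gripper_width: 0.002
t 11.08 tcp [ 0.5173 -0.2452  0.0575] xyaw -115.6 z [ 0.2445 -0.0606 -0.9678] F [-1.7163  2.7821  0.3223] j [ -8.3  19.4 -30.7   3.3 -25.4 -20.4] g 0.01
d mm -4.583817683592326 U -12.167275693786062 L 29.742442673432194
```

View pics/z14h.png

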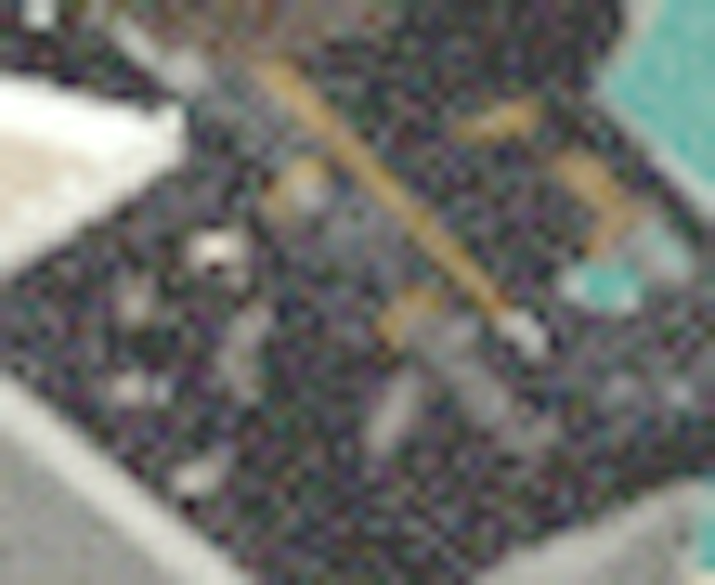

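```bash

python3 -m jog '[[-0.05,-0.2,0,0,0,3],[-0.1,-0.19,0,0,0,4],[-0.1,-0.19,0,0,0,4],[0,0,0,0,0,0],[0,0,0,0,0,0]]'
python3 - <<'E'
from h import *
o=snap('15');s,q,R=st()
print("F tool",R.T@s["wrist_force"],"d mm",(q-A0)@N*1e3,"U",(q-A0)@U*1e3,"L",(q-A0)@L*1e3)
f=o["side"]["frame"][120:165,275:330,::-1]
z=cv2.resize(f,None,fx=13,fy=13,interpolation=cv2.INTER_CUBIC).astype(float)
cv2.imwrite("pics/z15h.png",(np.clip(z/110,0,1)**.6*255).astype(np.uint8))
E
```

```text
time_s: 11.5
tcp_pos: [0.5243, -0.2456, 0.0594]
ee_rot: [[-0.588, -0.77, 0.246], [-0.803, 0.593, -0.061], [-0.099, -0.234, -0.967]]
wrist_force: [-0.2, 3.2, -0.8]
gripper_width: 0.006
t 11.6 tcp [ 0.5247 -0.2461  0.0597] xyaw -126.2 z [ 0.2473 -0.0614 -0.967 ] F [-0.8858  0.9406 -0.2007] j [ -8.3  19.7 -29.8   3.3 -25.8 -31.4] g 0.01
F tool [-0.2144  1.2872 -0.0828] d mm -4.363900717037582 U -4.4312478386944765 L 30.669866798890062
```

View pics/z15h.png

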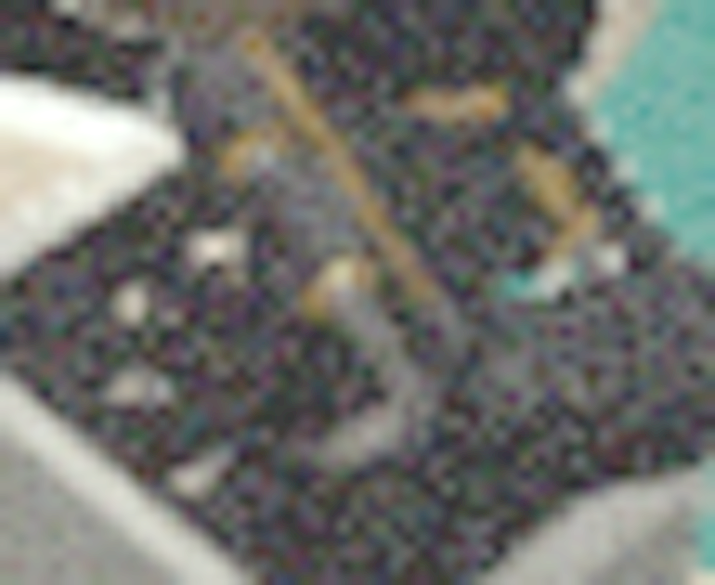

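```bash

python3 -m jog '[[-0.1,-0.19,0,0,0,4],[-0.1,-0.19,0,0,0,4],[0,0,0,0,0,0],[0,0,0,0,0,0],[0,0,0,0,0,0]]'
python3 - <<'E'
from h import *
o=snap('16');s,q,R=st()
print("F tool",R.T@s["wrist_force"],"d mm",(q-A0)@N*1e3,"U",(q-A0)@U*1e3,"L",(q-A0)@L*1e3)
E
python3 -m jog '[[0,0.5,0,0,0,0],[0,0.5,0,0,0,0],[0,0.5,-1,0,0,0],[0,0,-1,0,0,0],[0,0,0,0,0,0]]'
python3 - <<'E'
from h import *
o=snap('17');s,q,R=st()
f=o["side"]["frame"][120:165,275:330,::-1]
z=cv2.resize(f,None,fx=13,fy=13,interpolation=cv2.INTER_CUBIC).astype(float)
cv2.imwrite("pics/z17h.png",(np.clip(z/110,0,1)**.6*255).astype(np.uint8))
E
```

```text
time_s: 12.02
tcp_pos: [0.529, -0.2473, 0.0612]
ee_rot: [[-0.689, -0.681, 0.248], [-0.713, 0.698, -0.062], [-0.131, -0.22, -0.967]]
wrist_force: [-0.7, -0.2, -0.3]
gripper_width: 0.005
t 12.12 tcp [ 0.5287 -0.2472  0.0611] xyaw -134.0 z [ 0.2477 -0.0616 -0.9669] F [-0.1323 -0.5082  0.3016] j [ -8.4  19.9 -29.2   3.2 -26.2 -39.3] g 0.01
F tool [ 0.4138 -0.3311 -0.2931] d mm -4.130281583992999 U -0.01128767812390256 L 30.600245376062894
time_s: 12.53
tcp_pos: [0.5142, -0.2351, 0.0796]
ee_rot: [[-0.688, -0.681, 0.251], [-0.713, 0.698, -0.062], [-0.133, -0.222, -0.966]]
wrist_force: [1.3, -1.1, 0.7]
gripper_width: 0.003
t 12.63 tcp [ 0.514  -0.2352  0.0783] xyaw -134.0 z [ 0.2496 -0.0616 -0.9664] F [ 0.7782 -0.8754 -0.6408] j [ -7.1  16.9 -30.9   3.7 -27.5 -40.8] g 0.0
```

View pics/z17h.png

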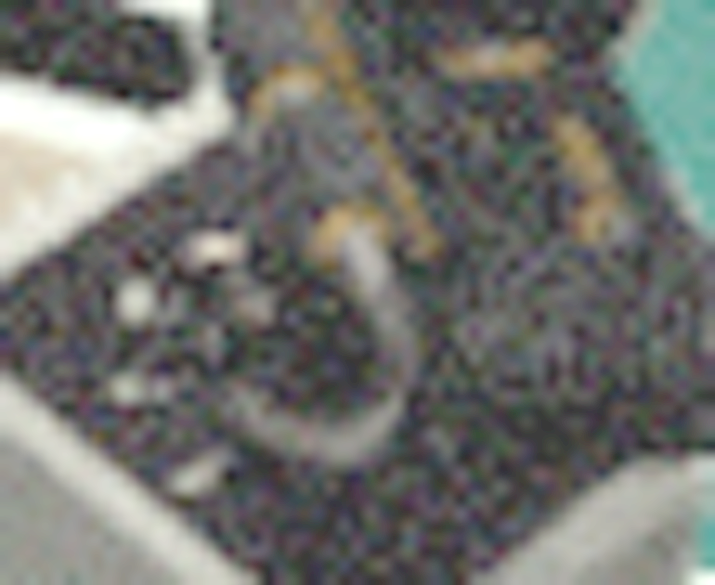

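```bash

python3 -m jog '[[0,0,1,0,0,0],[0,-0.4,1,0,0,0],[0,-0.5,0,0,0,0],[0,-0.5,0,0,0,0],[0,0,0,0,0,0]]'
python3 -m jog '[[-0.1,-0.19,0,0,0,4],[-0.1,-0.19,0,0,0,4],[-0.1,-0.19,0,0,0,4],[-0.1,-0.19,0,0,0,4],[0,0,0,0,0,0]]'
python3 - <<'E'
from h import *
s,q,R=st();e=-R[:,0];t=-R[:,1]
print("F tool",R.T@s["wrist_force"],"d",(q-A0)@N*1e3,"e",(q-A0)@e*1e3,"t",(q-A0)@t*1e3,"phi",np.degrees(np.arctan2(e@U,e@L)))
E
```

```text
time_s: 13.05
tcp_pos: [0.5291, -0.2471, 0.0603]
ee_rot: [[-0.69, -0.68, 0.247], [-0.712, 0.699, -0.062], [-0.131, -0.219, -0.967]]
wrist_force: [0.3, -0.5, 0.1]
gripper_width: 0.004
time_s: 13.47
tcp_pos: [0.5344, -0.2488, 0.0622]
ee_rot: [[-0.853, -0.462, 0.244], [-0.489, 0.87, -0.06], [-0.185, -0.171, -0.968]]
wrist_force: [-1.9, 4.5, 2.2]
gripper_width: 0.008
t 13.47 tcp [ 0.5344 -0.2488  0.0622] xyaw -150.2 z [ 0.2442 -0.0601 -0.9679] F [-1.8927  4.4996  2.2466] j [ -8.5  20.4 -28.    2.9 -27.1 -55.1] g 0.01
F tool [-1.0006  4.4073 -2.907 ] d -4.602238407748759 e 25.163104046614798 t -18.130633865880206 phi 46.92459229111088
```

```bash

python3 -m jog '[[-0.15,-0.22,0,0,0,4],[-0.15,-0.22,0,0,0,4],[-0.12,-0.2,0,0,0,4],[0,0,0,0,0,0],[0,0,0,0,0,0]]'
python3 - <<'E'
from h import *
o=snap('18')
s,q,R=st();e=-R[:,0];t=-R[:,1]
print("F tool",R.T@s["wrist_force"],"d",(q-A0)@N*1e3,"e",(q-A0)@e*1e3,"t",(q-A0)@t*1e3,"phi",np.degrees(np.arctan2(e@U,e@L)))
f=o["side"]["frame"][120:165,275:330,::-1]
z=cv2.resize(f,None,fx=13,fy=13,interpolation=cv2.INTER_CUBIC).astype(float)
cv2.imwrite("pics/z18h.png",(np.clip(z/110,0,1)**.6*255).astype(np.uint8))
E
```

```text
time_s: 13.88
tcp_pos: [0.542, -0.2536, 0.0648]
ee_rot: [[-0.928, -0.279, 0.247], [-0.302, 0.951, -0.062], [-0.218, -0.132, -0.967]]
wrist_force: [-0.3, -0.7, 0.6]
gripper_width: 0.005
t 13.98 tcp [ 0.542  -0.2537  0.0648] xyaw -162.0 z [ 0.2476 -0.0616 -0.9669] F [-0.4386 -0.2476 -0.7101] j [ -8.9  20.8 -26.8   2.8 -27.7 -66.3] g 0.01
F tool [ 0.6368 -0.0199  0.5932] d -4.282734253071412 e 27.08488892099908 t -15.784587890955905 phi 58.65702044570333
```

View pics/z18h.png

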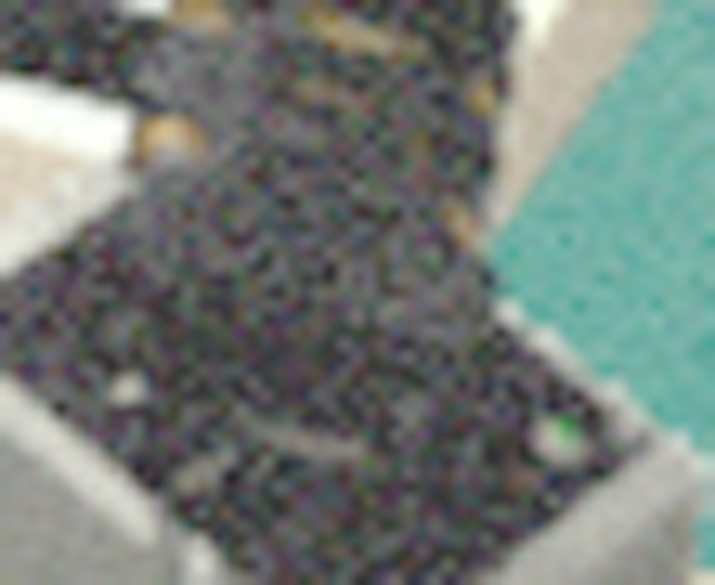

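```bash

python3 -m jog '[[0,1,0,0,0,0],[0,1.5,0,0,0,0],[0,1.5,-2,0,0,0],[2,1,-3,0,0,0],[2,0,-2,0,0,0]]'
python3 - <<'E'
from h import *
o=snap('19');st()
f=o["side"]["frame"][110:170,260:340,::-1]
z=cv2.resize(f,None,fx=9.5,fy=9.5,interpolation=cv2.INTER_CUBIC).astype(float)
cv2.imwrite("pics/z19h.png",(np.clip(z/110,0,1)**.6*255).astype(np.uint8))
f=o["top"]["frame"][150:240,310:400,::-1]
z=cv2.resize(f,None,fx=6,fy=6,interpolation=cv2.INTER_CUBIC).astype(float)
cv2.imwrite("pics/z19t.png",(np.clip(z/150,0,1)**.6*255).astype(np.uint8))
E
```

```text
time_s: 14.4
tcp_pos: [0.4729, -0.2125, 0.1181]
ee_rot: [[-0.927, -0.281, 0.247], [-0.304, 0.951, -0.061], [-0.218, -0.132, -0.967]]
wrist_force: [0.4, -1.0, 0.2]
gripper_width: 0.008
t 14.5 tcp [ 0.4721 -0.2137  0.1197] xyaw -162.0 z [ 0.251  -0.0617 -0.966 ] F [0.4715 0.3522 0.0621] j [ -4.9   9.2 -34.3   4.3 -31.8 -71.4] g 0.0
```

View pics/z19h.png

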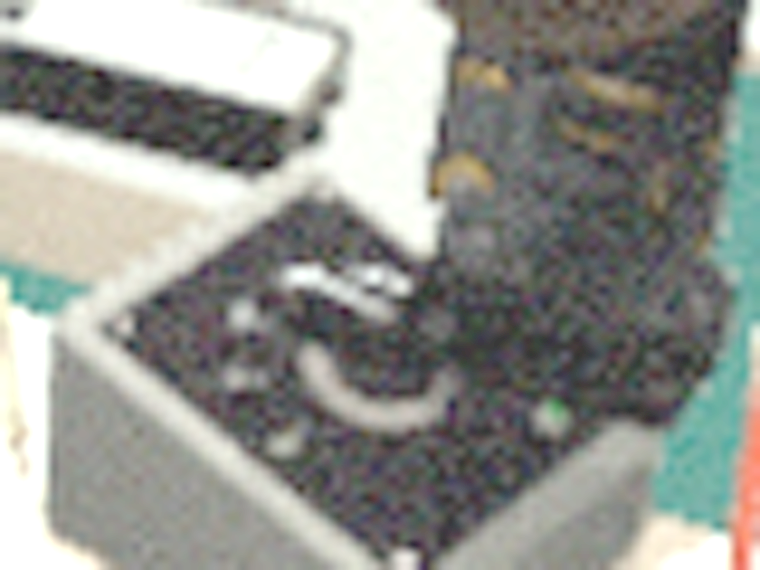

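View pics/z19t.png

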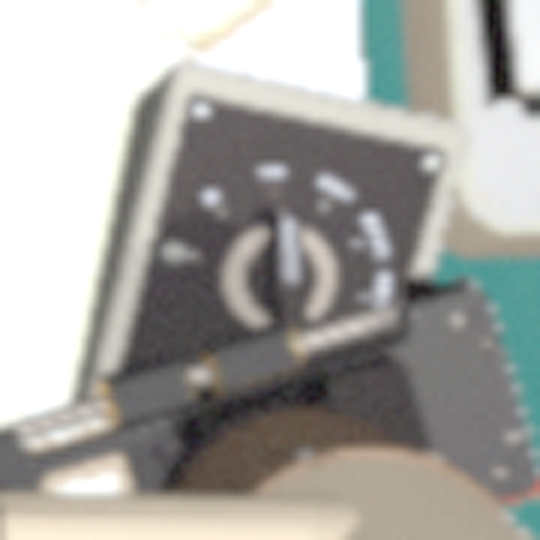

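```bash

python3 -m jog '[[-2,0,2,0,0,0],[-2,-1,3,0,0,0],[0,-1.5,2,0,0,0],[0,-1.5,0,0,0,0],[0,0,0,0,0,0]]'
python3 -m jog '[[0,-0.9,0,0,0,0],[-0.1,-0.19,0,0,0,4],[-0.1,-0.19,0,0,0,4],[-0.12,-0.2,0,0,0,4],[0,0,0,0,0,0]]'
cat > q.py <<'E'
from h import *
s,q,R=st();e=-R[:,0];t=-R[:,1]
print("F tool",R.T@s["wrist_force"],"d",(q-A0)@N*1e3,"e",(q-A0)@e*1e3,"t",(q-A0)@t*1e3,"phi",np.degrees(np.arctan2(e@U,e@L)))
E
python3 q.py
```

```text
time_s: 14.92
tcp_pos: [0.5404, -0.2456, 0.0617]
ee_rot: [[-0.929, -0.277, 0.246], [-0.3, 0.952, -0.062], [-0.217, -0.131, -0.967]]
wrist_force: [0.7, -0.2, 0.4]
gripper_width: 0.01
time_s: 15.33
tcp_pos: [0.5458, -0.2573, 0.066]
ee_rot: [[-0.966, -0.077, 0.247], [-0.095, 0.994, -0.061], [-0.241, -0.083, -0.967]]
wrist_force: [-0.5, 1.4, 0.3]
gripper_width: 0.005
t 15.33 tcp [ 0.5458 -0.2573  0.066 ] xyaw -174.4 z [ 0.2471 -0.0614 -0.967 ] F [-0.4967  1.3735  0.3089] j [ -9.2  21.1 -25.9   2.5 -28.3 -77.9] g 0.01
F tool [ 0.2753  1.3774 -0.5058] d -4.357379593174207 e 26.713485413639052 t -17.11143355485342 phi 70.80684135955137
```

```bash

python3 -m jog '[[-0.12,-0.21,0,0,0,4],[-0.12,-0.21,0,0,0,4],[-0.12,-0.21,0,0,0,4],[-0.12,-0.2,0,0,0,3],[0,0,0,0,0,0]]'
python3 q.py
```

```text
time_s: 15.75
tcp_pos: [0.5499, -0.2652, 0.0675]
ee_rot: [[-0.953, 0.174, 0.247], [0.163, 0.985, -0.061], [-0.253, -0.018, -0.967]]
wrist_force: [-1.6, 1.5, -0.2]
gripper_width: 0.005
t 15.75 tcp [ 0.5499 -0.2652  0.0675] xyaw 170.3 z [ 0.2467 -0.061  -0.9672] F [-1.5739  1.4872 -0.2147] j [-10.   21.6 -24.5   2.  -29.2 -91.5] g 0.0
F tool [ 1.7981  1.1951 -0.2712] d -4.432849979943067 e 27.07676451325149 t -16.356265722871523 phi 85.67357016709444
```

```bash

python3 -m jog '[[-0.12,-0.2,0,0,0,4],[-0.12,-0.2,0,0,0,4],[0,0,0,0,0,0],[0,0,0,0,0,0],[0,0,0,0,0,0]]'
python3 q.py
```

```text
time_s: 16.17
tcp_pos: [0.5516, -0.2701, 0.0683]
ee_rot: [[-0.92, 0.303, 0.247], [0.297, 0.953, -0.062], [-0.254, 0.017, -0.967]]
wrist_force: [-0.6, 0.3, -0.4]
gripper_width: 0.004
t 16.17 tcp [ 0.5516 -0.2701  0.0683] xyaw 162.1 z [ 0.2473 -0.0616 -0.967 ] F [-0.5762  0.3479 -0.4056] j [-10.5  21.9 -23.9   1.8 -29.5 -98.7] g 0.0
F tool [0.7368 0.15   0.2283] d -4.361171900447501 e 27.81255540626012 t -15.776230175792456 phi 93.57738442926737
```

```bash

python3 -m jog '[[0,1,0,0,0,0],[0,1.5,0,0,0,0],[0,1.5,-2,0,0,0],[3,0,-2.5,0,0,0],[3,0,-2.5,0,0,0]]'
cat > v.py <<'E'
from h import *
import sys
n=sys.argv[1]
o=snap(n);st()
f=o["side"]["frame"][110:170,260:340,::-1]
z=cv2.resize(f,None,fx=9.5,fy=9.5,interpolation=cv2.INTER_CUBIC).astype(float)
cv2.imwrite(f"pics/z{n}h.png",(np.clip(z/110,0,1)**.6*255).astype(np.uint8))
f=o["top"]["frame"][150:240,310:400,::-1]
z=cv2.resize(f,None,fx=6,fy=6,interpolation=cv2.INTER_CUBIC).astype(float)
cv2.imwrite(f"pics/z{n}t.png",(np.clip(z/150,0,1)**.6*255).astype(np.uint8))
E
python3 v.py 20
```

```text
time_s: 16.58
tcp_pos: [0.4917, -0.209, 0.1215]
ee_rot: [[-0.921, 0.303, 0.247], [0.297, 0.953, -0.061], [-0.254, 0.017, -0.967]]
wrist_force: [-0.9, 0.9, 1.0]
gripper_width: 0.003
t 16.68 tcp [ 0.4879 -0.2087  0.1235] xyaw 162.1 z [ 0.2488 -0.0609 -0.9666] F [ 0.947  -0.3951  0.1188] j [  -4.1   10.1  -32.4    4.5  -32.9 -107.2] g 0.01
```

View pics/z20t.png

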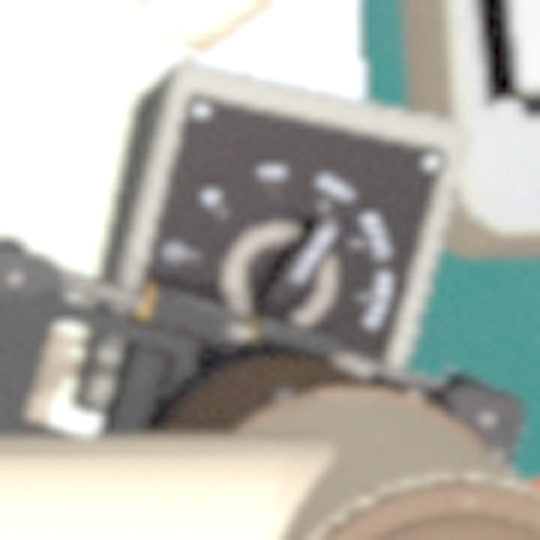

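View pics/z20h.png

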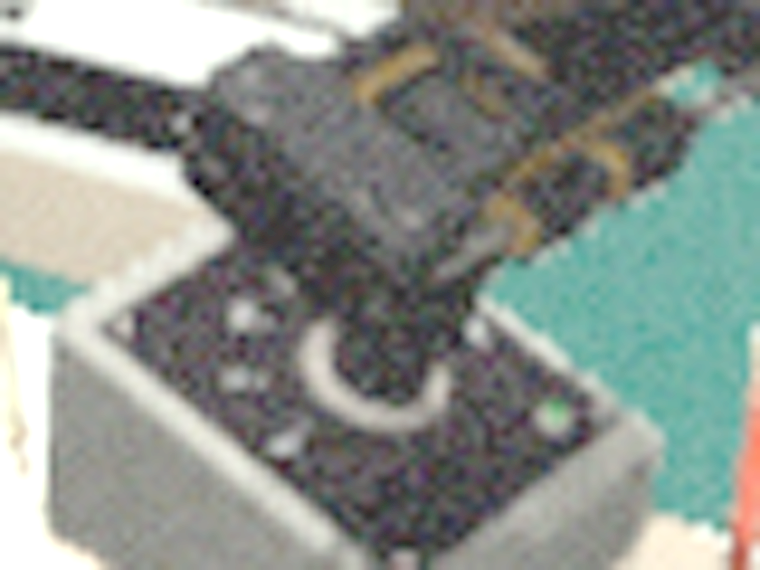

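```bash

python3 -m jog '[[2,0,-3,0,0,0],[3,0,-2,0,0,0],[3,0,-2,0,0,0],[2,0,0,0,0,0],[0,0,0,0,0,0]]'
python3 -m jog '[[0,0,0,0,0,0],[0,0,0,0,0,0],[0,0,0,0,0,0],[0,0,0,0,0,0],[0,0,0,0,0,0]]'
python3 v.py 21
python3 - <<'E'
from h import *
T=dict(np.load("pics/top_21.npz"))
g=cv2.cvtColor(T["frame"],cv2.COLOR_RGB2GRAY)
# line on bar top, plane 29 mm out
def onpl(u,v,d):
    o,r=ray(T,u,v);P=A0+N*d/1e3;return o+r*((P-o)@N)/(r@N)
x0,y0=350,180
z=cv2.resize(g[y0:y0+30,x0:x0+24],None,fx=8,fy=8,interpolation=cv2.INTER_CUBIC)
m=(z>75).astype(np.uint8);n,l,stt,ce=cv2.connectedComponentsWithStats(m)
for i in range(1,n):
    if stt[i,4]<150: continue
    v,u=np.nonzero(l==i);P=np.array([onpl((a+.5)/8-.5+x0,(b+.5)/8-.5+y0,29) for a,b in zip(u[::5],v[::5])])-A0
    c=P.mean(0);w=np.linalg.svd(P-c)[2][0];a,b=c@L*1e3,c@U*1e3
    print(i,stt[i],"L,U",a,b,"centroid phi",np.degrees(np.arctan2(b,a)),"line phi",np.degrees(np.arctan2(w@U,w@L))%180)
for n,w in(("top",(232,138,250,156)),("side",(203,158,220,180))):
    c=dict(np.load(f"pics/{n}_21.npz"));h=cv2.cvtColor(c["frame"],cv2.COLOR_RGB2HSV);m=((h[...,0]<8)|(h[...,0]>172))&(h[...,1]>150)&(h[...,2]>90)
    X0,Y0,X1,Y1=w;v,u=np.nonzero(m[Y0:Y1,X0:X1]);k=onz(c,u.mean()+X0,v.mean()+Y0,.17);d=k[:2]-[.5562,.0061];print(n,k,np.degrees(np.arctan2(d[1],d[0])))
E
```

```text
time_s: 17.1
tcp_pos: [0.3781, -0.1748, 0.1633]
ee_rot: [[-0.92, 0.304, 0.247], [0.299, 0.952, -0.06], [-0.253, 0.018, -0.967]]
wrist_force: [0.0, 0.1, -0.2]
gripper_width: 0.003
time_s: 17.52
tcp_pos: [0.3827, -0.1756, 0.1634]
ee_rot: [[-0.92, 0.306, 0.246], [0.3, 0.952, -0.061], [-0.253, 0.017, -0.967]]
wrist_force: [-0.1, 0.1, -0.1]
gripper_width: 0.006
t 17.62 tcp [ 0.3824 -0.1755  0.1634] xyaw 161.9 z [ 0.2461 -0.0614 -0.9673] F [0.2737 0.3456 1.285 ] j [   0.7   -4.7  -42.     5.9  -38.6 -112.8] g 0.0
1 [103   0  46  25 717] L,U -5.470117989073392 43.88452744885086 centroid phi 97.10515689722516 line phi 11.381853143487973
2 [ 163   45   29   57 1011] L,U -26.0940792185238 29.6423885460497 centroid phi 131.35733715548164 line phi 57.20964380129597
3 [   0   60   69  118 2162] L,U 18.68896135671682 11.908565287878977 centroid phi 32.50519805596977 line phi 103.89168429665665
4 [  72   61   53   73 1437] L,U -4.1678877074165435 15.944017164737065 centroid phi 104.64973461024995 line phi 108.08054754046138
5 [  61  108   65   90 1909] L,U -10.183085922040238 -2.50929034733095 centroid phi -166.15710787738203 line phi 106.78268915640317
6 [ 167  124   25   72 1024] L,U -35.000837185152015 1.048574156828224 centroid phi 178.28401506047535 line phi 84.92635950793994
top [0.6309 0.0152 0.17  ] 6.978410785046813
side [0.6317 0.0137 0.17  ] 5.735682393994823
```

View pics/top_21.png

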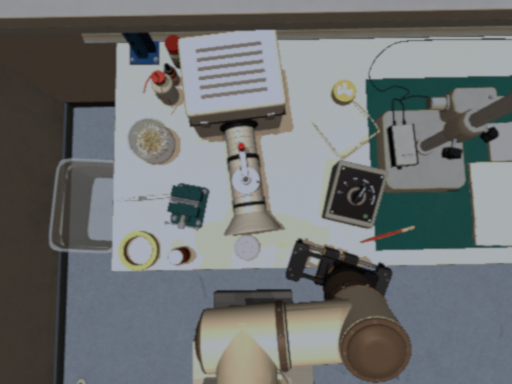

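View pics/side_21.png

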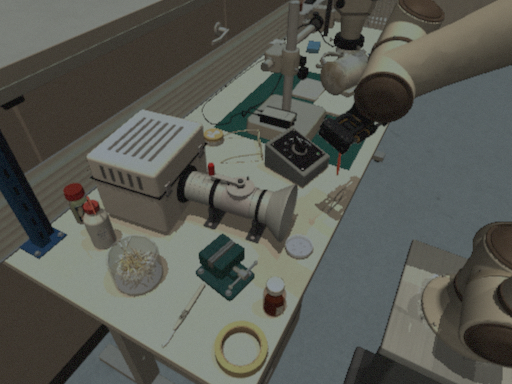

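View pics/z21t.png

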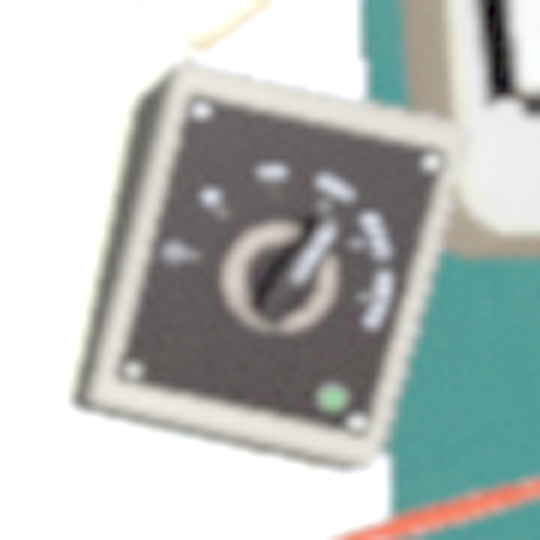

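```bash
python3 -c "
from station import *
print(finish_job(), sense()['time_s'])"
```

```text
the job is handed in; nothing more can be done
the job is handed in; nothing more can be done
```

The damper is open and the fan is at speed 3. I handed the job in at about 17.6 s of the 64 s allowed; no verdict is reported.

**Damper:** I pushed the red knob round with the shut fingertips until the wrist force rose to 13 N at the stop. Afterwards the lever measured about 6–7° in the world frame, against about 6.5° for the duct, and it stayed there after I withdrew.

**Fan:** Only then did I turn the speed knob, one click at a time: off, 1, 2, 3. I withdrew and looked after each click. The first check, at speed 1, was only partial because the finger hid the white line. In the final top view the nose points at the three-dot mark, with the line at 108.1° against 108° for speed 3. It never went past 3.

**Loose items and clearance:** In the last pictures the dish, bottle, jar and scalpel look unmoved. The gripper partly hid the tweezers, but it never came down near them. The robot stands clear and touches nothing.

**Disagreement:** In the pictures the fingertips sat roughly 15–20 mm behind the reported TCP. My first pass at the speed knob therefore went over the bar without turning it. I backed off, lowered the tool while watching the force, and pushed again.

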